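# Lock a decorating turntable with its linch pin

## Robot

A 7-joint arm with a two-finger parallel gripper is mounted at the origin on the work surface. World frame = base frame: x ahead of the robot, y to its left, z up, the work surface at z = 0. Lengths are in m, angles in degrees, forces in N, time in s.
With the tool pointing down it reaches from about 0.425 to 0.875 m from the base axis. Payload 4.7 kg.
Tool frame: the origin (TCP) lies on the centre line of the jaws, within the pads' length; the fingertips stand 17 mm ahead of it and the grasp point (between the pads) lies 2 mm behind it; z points along the fingers, x is the direction in which the jaws open and shut, and the axes are right-handed (so a half turn about z gives the same grasp; the last joint's range is limited). The gripper opens to 85 mm and grips with 20 to 120 N. Pads are 22 mm wide; open, the fingers measure 114 mm over their backs; the gripper's body (76 mm by 85 mm) begins 54 mm behind the grasp point. The pads swing forward as they close: fully open they stand 13 mm farther back than shut.
Start: joints at [64.979, 18.392, -4.016, 83.108, 1.295, 78.541, -3.26], TCP at [0.283, -0.585, 0.248] pointing down, gripper open.
Joint ranges: [-163.93, 163.93], [-17.29, 119.83], [-79.2, 71.16], [3.27, 140.29], [-89.18, 269.18], [5.43, 117.66], [-154.24, 154.24]. Speed limits (degrees/s): [147.25, 147.25, 180, 180, 180, 180, 180].

## Interface

Orientations are given as a 3x3 rotation matrix whose columns are the frame's x, y, z axes.
In Python, from bench import observe, imaging, ticket gives the robot as it stands. The module is installed in compiled form; this text tells all that it offers.
- The arm moves only by the tool send_rows, never from a script. Its argument "increments" is a list of rows, each a list of 3 entries, a list of its own where there are three numbers: the shift along the tool's x, y, z in mm, then the turn about the tool's z in degrees, then the closure, from 0 (fully open) to 1 (shut). In form: [[[x, y, z], spin, gripper], ...]. A call has 1 to 12 rows; each row shifts and turns the pose as measured when the row begins, along the tool's axes as they then stand; what a row does not reach is not made up. A row lasts 1/8 s, in which the tool goes at most 62.5 mm and 10.7 degrees, less where a joint would pass 70% of its speed; a pose out of reach is approached as far as the arm can. A call with a gripper value outside its range is refused whole. The fingers move at their own pace and stop on an object; the grip force is fixed at half the most. Time passes only in rows, so rows that do not move let the fingers close. It gives the time, the measured TCP pose, the force and the opening at its end, in the units of the state.
- observe(): the state, without advancing time (a new reading comes with each control period).
- imaging.camera(name): name is "scene" or "top"; returns the picture (400x640x3 uint8, red, green, blue); there is no depth.
- imaging.camera_info(name): a dict with "fov_y" (degrees; the focal length in pixels is half the picture's height over the tangent of half this angle, whatever the lens; pixels are square), "cx", "cy" (the principal point, pixels), "view" (4x4, takes a point from world to camera coordinates). Camera axes: x right, y down, z forward; pixel columns grow to the right and rows downward; lengths in m; the calibration is good to about 2 mm. A picture is of the moment at which its call begins. camera_info takes no time and is no camera call.
- ticket.finish_job(): hands the job in, once; it reports no verdict.
The state is a dict: "clock": time; "joint_positions": joint angles; "joint_vel": joint speeds; "joint_torque": joint torques, N m; "eef_pos": TCP position; "orientation": TCP orientation; "force": force on the tool from outside, world axes, zero at the start; "ft_torque": the same for the moment, N m; "grip_width": opening from 0.0 (shut) to 1.0 (fully open).
Only numpy, scipy, OpenCV 4.12 (cv2) and the standard library are available. Lean on these libraries where they do the work, as an engineer would, in place of code of your own. Each camera call takes 0.05 s, during which the arm holds its last target.

## Task

Lock the wooden decorating turntable: take the steel linch pin from its wooden rest and gently push it through the cross hole of the turntable's square spindle (its height setting differs each time) until its head sits fully home against the spindle. Then swing the pin's sprung loop over the top of the spindle, so that it snaps past the edge and lies fully down around the pin's tip on the far side. Do not force anything, and leave the other things on the table where they are.

Things in the scene. Friction and masses are not known exactly. Their poses are not given: they have to be found in the camera images.
- stand: Turntable stand fixed to the table: iron foot 130 mm across, wooden disc 170 mm across (top 34 mm up), upright square steel spindle, clamped at some height. Origin on the table under the spindle; x: the way the pin is pushed in. Disc and spindle have up to 0.12 rad of turning play each way (0.5 N at the rim moves them, they stay where left). Neither height setting nor turn shows in this pose.
- spindle_top (a point): Where the centre of the spindle's flat top (22 x 22 mm) would be at its lowest setting, 105 mm above the table, fixed to the stand, axes as the stand's. The spindle is clamped between 4 and 22 mm higher than this (differs each time, not measured: find it by touch or sight). The hole's centre line is 35 mm below the real top.
- mouth (a point): Centre of the cross hole's mouth on the spindle's near face at the lowest setting: 11 mm before the spindle's centre along the stand's x, 70 mm above the table, fixed to the stand, axes as the stand's. The real mouth is 4 to 22 mm higher, as the top is, and up to 1.3 mm aside by the play. Hole 10 x 10 mm, level, right through; its mouth flares to 14 x 14 mm over the first 4 mm.
- rest: Light wooden rest fixed to the table, foot 110 x 80 mm, on which the pin lies level at the start: a 38 mm high block with a groove for the shank and an 8 mm wide ledge under the grip plate, whose sides stay free. Origin on the table below the pin's shoulder; x from grip plate to tip.
- pin: Steel linch pin, about 0.12 kg. Origin on the shank's axis in the plane of the shoulder, 47 mm above the table at the start; x along the shank to the tip, z up. Shank 8 mm thick, x = 0 to 34 mm, round nose; head block 18 x 18 mm, x = -12 to 0. Pushed home, the head's front lies on the spindle's near face; the spindle's far face is then at x = 22 mm, its top at z = 35 mm.
- grip (a point): Where to grip the pin, 30 mm behind its shoulder and 12 mm above its axis: the upright grip plate, 10 mm thick across y, 32 mm long (x = -44 to -12 mm of the pin), z = -9 to +22 mm of the pin. Axes as the pin's.
- loop (a joint): Angle of the pin's wire loop, rad: 0 upright, growing as it swings forward over the tip, 1.57 along the pin, stop 1.62. Stays where left (0.012 N m friction). Sprung: it stretches up to 8 mm away from its hinge against 2.4 N + 1.2 N/mm. It meets the spindle's top at about 0.56 rad, must be pushed on with about 2 to 10 N, stretching 3 mm, snaps past the far edge at about 0.7, then swings freely.
- loop_hinge (a point): Middle of the loop's hinge, on the shank's axis 6 mm behind the shoulder; axes as the pin's, hinge along y. The loop is of 5 mm wire, 43 mm wide outside (33 mm inside), the middle of its cross bar 44.5 mm from the hinge; its arms pass on both sides of head and spindle.
- loop_tab (a point): Middle of the thumb tab on the loop's cross bar: a steel plate 22 mm wide, 3 mm thick, reaching 12 mm outwards from the cross bar's centre; the point lies 50.5 mm from the hinge (unstretched). Its z points away from the hinge, its x in the direction of swing.
- candle: White taper candle in a foot 60 mm wide, 207 mm tall, loose; origin under its centre.
- tape: Tape roll, 90 mm across, 48 mm high, loose; origin under its centre.
- cone: Wooden fir cone, 48 mm across, 58 mm high, loose; origin under its centre.
- pot: Terracotta pot, 84 mm across, 75 mm high, loose; origin under its centre.
- apple: Decoration apple, 74 mm across, 64 mm high, loose; origin under its centre.
- shears: Garden shears lying flat, 190 mm long, 12 mm high, loose; origin under their middle.
- jar: Glass jar, 72 mm across, 90 mm high, loose; origin under its centre.

How it is judged (in metres and radians):
On the way:
1. the pin is through the cross hole with its head home against the spindle, the loop still up (x of pin in the frame of mouth between -0.0035 and 0.003 m and y of pin in the frame of mouth between -0.005 and 0.005 m and z of pin in the frame of mouth between 0.001 and 0.025 m and angle between the x axis of pin and the x axis of mouth, either way round below 0.35 rad and value of joint loop below 0.75 rad), for 0.2 s.
At the end, for the whole second after the job is handed in: the pin is through the cross hole at rest, its head within 3.5 mm of the spindle's near face (origin within 5 mm sideways of the nominal mouth, 1 to 25 mm above it, axis within 0.35 rad of the stand's x), and the loop lies down past the spindle (loop angle above 1.4 rad) (x of pin in the frame of mouth between -0.0035 and 0.003 m and y of pin in the frame of mouth between -0.005 and 0.005 m and z of pin in the frame of mouth between 0.001 and 0.025 m and angle between the x axis of pin and the x axis of mouth, either way round below 0.35 rad and value of joint loop above 1.4 rad and linear speed of pin below 0.02 m/s); the robot touches nothing.
It fails at once if the pin or its loop pressed on the turntable stand with more than 25 N (contact force between pin and stand above 25 N).
It fails at once if the gripper pressed on the turntable stand with more than 45 N (contact force between the fingers and stand above 45 N).
It fails at once if another thing on the table moved by more than 30 mm (distance of any of candle, tape, cone, pot, apple, shears, jar from where it was at the start of the episode above 0.03 m).
It also fails if it takes over 72 s, if anything falls off the work surface, if the arm or the gripper's body presses on something with over 40 N, if the wrist force passes 120 N, or if a joint passes its speed limit or range.

## Working session

There is one attempt and no reset: what is moved stays moved. The work goes in short steps, Python scripts to look and compute and a tool call to move; the robot and the scene stay as the last step left them, time stands still between calls to the robot, and variables do not carry over. Pictures are saved under pics/ and viewed, and the job is handed in when it is done.

Besides the shell and the picture viewer there is one more tool, called as name(argument=value, ...) on one line, values as JSON. send_rows: Moves the arm, as the interface text tells. Its arguments: {"type":"object","properties":{"increments":{"type":"array","items":{"type":"array"}}},"required":["increments"]}

```bash
mkdir -p pics; cat > h.py <<'E'
import numpy as np, cv2
from bench import observe, imaging, ticket
def info(n):
    i=imaging.camera_info(n); f=200/np.tan(np.radians(i['fov_y'])/2); return f,i['cx'],i['cy'],np.array(i['view'])
def proj(n,p):
    f,cx,cy,V=info(n); c=V[:3,:3]@np.array(p,float)+V[:3,3]; return np.array([cx+f*c[0]/c[2],cy+f*c[1]/c[2]])
def ray(n,uv):
    f,cx,cy,V=info(n); R=V[:3,:3];t=V[:3,3]; d=R.T@np.array([(uv[0]-cx)/f,(uv[1]-cy)/f,1]); return -R.T@t,d
def plane(n,uv,z):
    o,d=ray(n,uv); return o+d*(z-o[2])/d[2]
def tri(uv1,uv2):
    o1,d1=ray('scene',uv1);o2,d2=ray('top',uv2)
    A=np.stack([d1,-d2],1); s=np.linalg.lstsq(A,o2-o1,rcond=None)[0]
    a=o1+s[0]*d1;b=o2+s[1]*d2; return (a+b)/2,np.linalg.norm(a-b)
def snap(n,name,crop=None,k=1):
    im=imaging.camera(n)
    np.save('pics/'+name+'.npy',im)
    show(im,name,crop,k); return im
def show(im,name,crop=None,k=1):
    if crop: x0,y0,x1,y1=crop; im=im[y0:y1,x0:x1]
    cv2.imwrite('pics/'+name+'.png',cv2.resize(im[:,:,::-1],None,fx=k,fy=k,interpolation=cv2.INTER_CUBIC))
E
python3 - <<'E'
from h import *
for n in('scene','top'):
    snap(n,n+'0'); i=imaging.camera_info(n);print(i['fov_y'],i['cx'],i['cy'],np.round(i['view'],4).tolist())
s=observe();print({k:np.round(v,3).tolist() for k,v in s.items()})
E
```

```text
42.870434785568584 316.42151244104025 201.44130442883932 [[-0.7615, 0.6479, -0.0176, 0.3848], [0.5199, 0.5943, -0.6136, -0.2188], [-0.3871, -0.4764, -0.7894, 1.4078], [0.0, 0.0, 0.0, 1.0]]
50.38639776475976 320.10106272984194 197.39176992419698 [[-0.0207, -0.9994, -0.0283, 0.0239], [-0.9981, 0.0223, -0.058, 0.5489], [0.0586, 0.027, -0.9979, 1.1036], [0.0, 0.0, 0.0, 1.0]]
{'clock': 0.1, 'joint_positions': [64.978, 18.434, -4.015, 83.167, 1.292, 78.541, -3.262], 'joint_vel': [-0.028, -0.071, 0.007, -0.094, -0.103, 0.02, 0.024], 'joint_torque': [0.0, -49.488, -0.384, -31.521, 0.013, 0.007, -0.0], 'eef_pos': [0.283, -0.585, 0.247], 'orientation': [[0.436, -0.9, -0.001], [-0.9, -0.436, 0.002], [-0.002, 0.0, -1.0]], 'force': [0.644, 0.343, 0.269], 'ft_torque': [-0.05, -0.042, 0.017], 'grip_width': 0.998}
```

View pics/scene0.png

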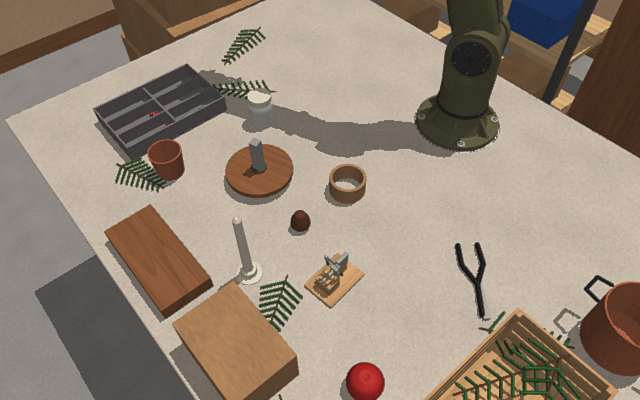

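View pics/top0.png

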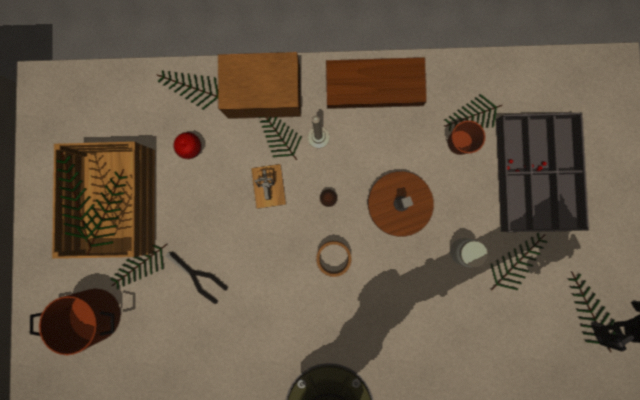

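The scene view shows the stand at about (259,168) and the rest with the pin at (335,275). In the top view they are at (402,202) and (268,186). I'll zoom in on both.

```bash
python3 - <<'E'
from h import *
a=np.load('pics/scene0.npy');b=np.load('pics/top0.npy')
A=cv2.resize(a[235:315,295:375],None,fx=5,fy=5,interpolation=cv2.INTER_CUBIC)
B=cv2.resize(b[155:215,238:298],None,fx=400/60,fy=400/60,interpolation=cv2.INTER_CUBIC)
show(np.hstack([A,B]),'z_rest')
A=cv2.resize(a[125:205,215:305],None,fx=400/90,fy=400/90,interpolation=cv2.INTER_CUBIC)
B=cv2.resize(b[160:240,360:440],None,fx=5,fy=5,interpolation=cv2.INTER_CUBIC)
A=cv2.copyMakeBorder(A,0,400-A.shape[0],0,0,cv2.BORDER_CONSTANT)
show(np.hstack([A,B]),'z_stand')
for uv,z in(((402,202),.034),((268,186),.01)): print(plane('top',uv,z))
for uv,z in(((259,172),.034),((335,280),.01)): print(plane('scene',uv,z))
E
```

```text
[ 0.53164015 -0.19919198  0.034     ]
[0.58311339 0.15034984 0.01      ]
[ 0.53328063 -0.18598899  0.034     ]
[0.58334292 0.15389438 0.01      ]
```

View pics/z_rest.png

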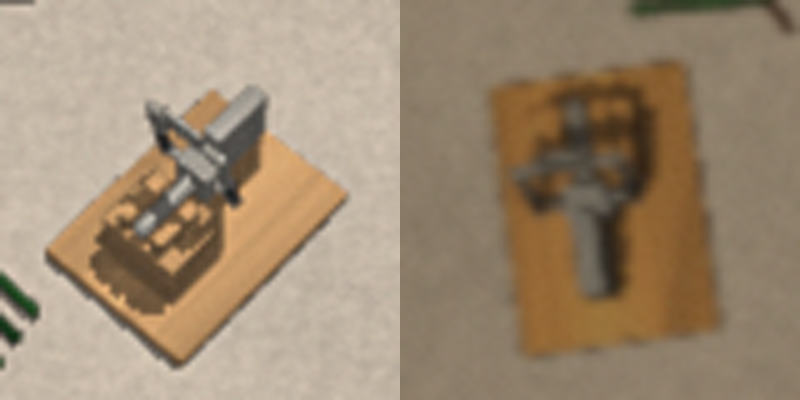

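View pics/z_stand.png

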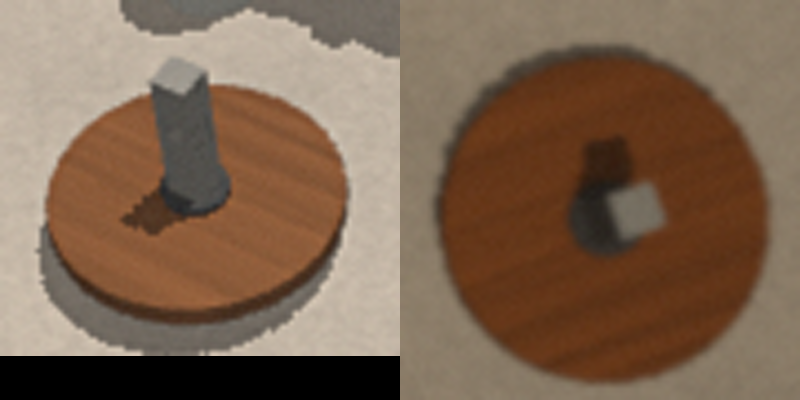

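The left panel shows the pin with its tip away from the robot and the loop upright. The right panel shows the spindle turned about 15°. The hole can't be made out yet, so I'll boost the contrast.

```bash
python3 - <<'E'
from h import *
a=np.load('pics/scene0.npy')[130:180,240:280].astype(float);b=np.load('pics/top0.npy')[185:217,387:419].astype(float)
g=lambda x,lo,hi:np.clip((x-lo)/(hi-lo)*255,0,255).astype(np.uint8)
A=cv2.resize(g(a,30,130),None,fx=10,fy=10,interpolation=cv2.INTER_NEAREST)
B=cv2.resize(g(b,10,110),None,fx=12,fy=12,interpolation=cv2.INTER_NEAREST)
B=cv2.copyMakeBorder(B,0,500-B.shape[0],0,0,cv2.BORDER_CONSTANT)
show(np.hstack([A,B]),'z_sp')
for n in('scene','top'):
    f,cx,cy,V=info(n); print(-V[:3,:3].T@V[:3,3])
E
```

```text
[0.95175537 0.55142705 0.98381005]
[ 0.48364814 -0.01814581  1.13377461]
```

View pics/z_sp.png

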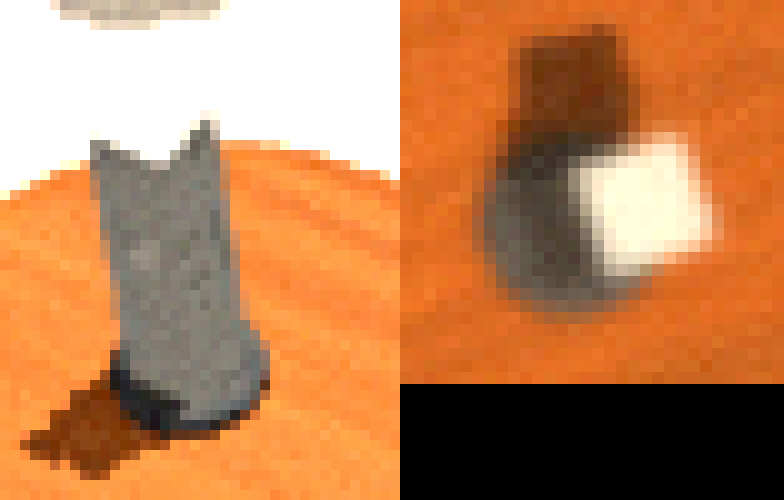

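```bash
python3 - <<'E'
from h import *
a=np.mean([imaging.camera('scene').astype(float) for _ in range(12)],0); np.save('pics/scA.npy',a)
b=np.mean([imaging.camera('top').astype(float) for _ in range(4)],0); np.save('pics/topA.npy',b)
c=a[138:170,246:268]; np.set_printoptions(linewidth=200)
print(c.mean(2).round().astype(int))
g=lambda x,lo,hi:np.clip((x-lo)/(hi-lo)*255,0,255).astype(np.uint8)
show(np.hstack([cv2.resize(g(a[135:173,244:272],50,115),None,fx=14,fy=14,interpolation=cv2.INTER_CUBIC),cv2.resize(g(b[185:223,387:412],0,90),None,fx=14,fy=14,interpolation=cv2.INTER_CUBIC)]),'z_avg')
E
```

```text
[[181 181 182 184 185 182 168 151 148 150 165 178 179 180 180 180 179 176 174 172 173 175]
 [181 181 184 187 184 170 152 148 146 146 150 151 158 170 177 179 181 178 177 174 175 174]
 [179 179 182 187 175 152 147 148 148 149 149 148 150 151 156 170 182 182 181 180 175 174]
 [178 180 184 182 159 148 148 148 149 149 149 152 151 147 127 134 182 184 181 177 175 177]
 [178 178 177 159 150 150 148 150 150 150 152 151 149 125  83 114 187 185 180 180 180 183]
 [178 175 149 130 144 147 153 153 151 152 152 151 128  77  71 100 183 181 180 179 178 178]
 [179 178 152  82  83 118 149 150 153 153 154 145  98  67  74  80 104 102 100 101 112 114]
 [183 186 175  85  69  77  84 102 133 151 146  98  77  70  78  80  89  92  92  91  92  88]
 [138 135 105  76  74  75  74  75  81  98  97  77  78  79  79  79  86  94  94  95  96  94]
 [ 88  90  87  80  76  76  78  76  76  75  74  78  80  80  79  79  84  90  91  93  96  97]
 [ 87  88  89  84  78  76  79  78  77  76  78  80  80  78  79  79  86  91  89  89  91  93]
 [ 93  92  90  84  78  77  78  77  77  77  79  80  79  80  78  79  84  93  92  89  89  89]
 [ 95  9
[... 1112 characters left out ...]
9  78  78  78  78  77  79  80  79  80  80  78  81  91  95  96]
 [ 95  95  95  96  99  98  78  77  77  77  78  77  78  79  79  79  79  78  78  80  94  95]
 [ 95  95  95  95  96  86  72  77  79  77  78  77  78  79  80  78  79  79  78  77  85  93]
 [ 96  97  96  96  93  61  62  78  77  78  77  78  77  80  79  79  80  78  77  75  80  97]
 [ 96  98  98  99  93  52  60  78  78  79  78  78  77  79  79  79  80  78  76  73  76  98]
 [ 94  96  99  94  63  44  50  70  77  79  78  78  78  79  80  80  79  75  77  74  68  94]
 [ 93  92  90  62  55  42  45  49  57  70  77  78  78  78  80  78  77  79  78  72  55  92]
 [ 92  59  56  53  54  47  45  45  46  48  57  69  77  78  79  76  78  78  75  64  75  96]]
```

View pics/z_avg.png

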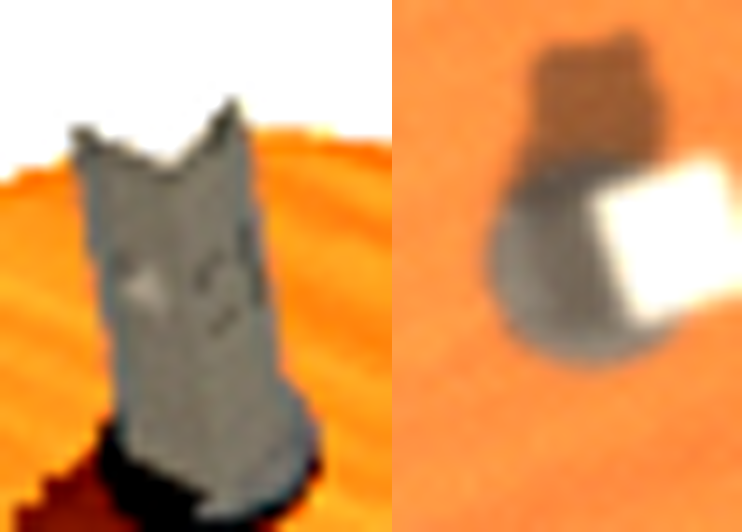

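```bash
python3 - <<'E'
from h import *
a=np.load('pics/scA.npy');b=np.load('pics/topA.npy')
# disc centre
for n,im in(('scene',a),('top',b)):
    hsv=cv2.cvtColor(im.astype(np.uint8),cv2.COLOR_RGB2HSV)
    m=((hsv[...,0]<16)&(hsv[...,1]>110)).astype(np.uint8)
    k,l,s,c=cv2.connectedComponentsWithStats(m)
    p=(259,185) if n=='scene' else (385,215)
    i=l[p[1],p[0]]; print(n,s[i],c[i])
    cn=max(cv2.findContours((l==i).astype(np.uint8),cv2.RETR_EXTERNAL,cv2.CHAIN_APPROX_NONE)[0],key=len)[:,0].astype(float)
    if n=='top':
        pts=np.array([plane(n,p,.034)[:2] for p in cn]); (cx,cy),r=cv2.minEnclosingCircle(pts.astype(np.float32))
        A=np.c_[2*pts,np.ones(len(pts))];q=np.linalg.lstsq(A,(pts**2).sum(1),rcond=None)[0];print('disc top',q[:2],np.sqrt(q[2]+q[:2]@q[:2]),cx,cy,r)
    else:
        pts=np.array([plane(n,p,.034)[:2] for p in cn]);pts=pts[(cn[:,1]<c[i][1])] ;
        A=np.c_[2*pts,np.ones(len(pts))];q=np.linalg.lstsq(A,(pts**2).sum(1),rcond=None)[0];print('disc sc(upper)',q[:2],np.sqrt(q[2]+q[:2]@q[:2]))
    g=im.mean(2); 
    t=(g>120) if n=='scene' else ((g>75)&(hsv[...,1]<60))
    w=(246,137,264,147) if n=='scene' else (396,190,414,215)
    mm=np.zeros_like(g,np.uint8); mm[w[1]:w[3],w[0]:w[2]]=t[w[1]:w[3],w[0]:w[2]]
    if n=='top':
        cn=max(cv2.findContours(mm,cv2.RETR_EXTERNAL,cv2.CHAIN_APPROX_NONE)[0],key=len); print(cv2.minAreaRect(cn),mm.sum(),cv2.moments(mm,True)['m10']/mm.sum(),cv2.moments(mm,True)['m01']/mm.sum())
E
```

```text
scene [ 226  144   67   54 2442] [259.13882064 172.30507781]
disc sc(upper) [ 0.51178375 -0.21181883] 0.06055366732790433
top [ 368  171   66   66 3179] [400.24001258 203.4391318 ]
disc top [ 0.52849454 -0.19477005] 0.083265486261448 0.5285785794258118 -0.19470900297164917 0.0847613587975502
((406.3000183105469, 201.6000518798828), (8.497057914733887, 8.049844741821289), 63.43495178222656) 69 406.3333333333333 201.82608695652175
```

```bash
python3 - <<'E'
from h import *
from scipy.optimize import least_squares
a=np.load('pics/scA.npy')
hsv=cv2.cvtColor(a.astype(np.uint8),cv2.COLOR_RGB2HSV)
m=((hsv[...,0]<16)&(hsv[...,1]>110)).astype(np.uint8)
k,l,s,c=cv2.connectedComponentsWithStats(m);i=l[185,259]
cn=max(cv2.findContours((l==i).astype(np.uint8),cv2.RETR_EXTERNAL,cv2.CHAIN_APPROX_NONE)[0],key=len)[:,0].astype(float)
sel=(cn[:,1]<175)&((cn[:,0]<245)|(cn[:,0]>268))
pts=np.array([plane('scene',p,.034)[:2] for p in cn[sel]])
r=least_squares(lambda q:np.hypot(*(pts-q).T)-.085,[.53,-.2],loss='soft_l1',f_scale=.002);print('disc sc',r.x,np.sqrt(r.cost/len(pts)))
print('tri top',tri((254.7,142.0),(406.33,201.83)))
for z in(.109,.115,.12,.127):
    print(z,plane('top',(406.33,201.83),z)[:2],plane('scene',(254.7,142.),z)[:2])
# hypotheses
c0=np.array([.5293,-.1935]) 
for yaw in (12,):
  th=np.radians(yaw);u=np.array([np.cos(th),np.sin(th)]);v=np.array([-u[1],u[0]])
  for zt in(.115,.12,.125):
    P=lambda x,y,z:proj('scene',[*(c0+u*x+v*y),zt+z]).round(1).tolist()
    print(zt,'corners',[P(x*.011,y*.011,0) for x,y in((1,-1),(-1,-1),(-1,1),(1,1))])
    for h in(.005,.007):
      print(' left face',[P(.011,y*h,-.035+w*h) for y,w in((-1,1),(1,1),(1,-1),(-1,-1))])
      print(' right face',[P(x*h,.011,-.035+w*h) for x,w in((1,1),(-1,1),(-1,-1),(1,-1))])
E
```

```text
disc sc [ 0.52817017 -0.19425913] 0.0011184493119723695
tri top (array([ 0.52759757, -0.19352656,  0.12983035]), np.float64(9.611076584645495e-05))
0.109 [ 0.52854814 -0.1971964 ] [ 0.51721637 -0.21166165]
0.115 [ 0.52828526 -0.19614806] [ 0.52019672 -0.20642791]
0.12 [ 0.52806618 -0.19527445] [ 0.52268034 -0.20206645]
0.127 [ 0.52775948 -0.1940514 ] [ 0.5261574  -0.19596042]
0.115 corners [[248.2, 147.5], [254.5, 142.1], [261.4, 146.1], [255.2, 151.5]]
 left face [[251.6, 157.2], [254.7, 159.1], [255.2, 161.9], [252.1, 160.1]]
 right face [[258.3, 158.7], [261.0, 156.2], [261.4, 159.1], [258.7, 161.5]]
 left face [[250.9, 156.3], [255.2, 158.9], [255.9, 162.8], [251.6, 160.3]]
 right face [[257.6, 158.6], [261.5, 155.2], [262.1, 159.1], [258.2, 162.6]]
0.12 corners [[248.0, 146.0], [254.2, 140.6], [261.2, 144.6], [254.9, 150.0]]
 left face [[251.4, 155.8], [254.5, 157.7], [255.0, 160.5], [251.9, 158.7]]
 right face [[258.0, 157.3], [260.8, 154.8], [261.2, 157.7], [258.5, 160.1]]
 left face [[250.7, 154.9], [255.0, 157.5], [255.7, 161.4], [251.3, 158.9]]
 right face [[257.4, 157.2], [261.3, 153.8], [261.9, 157.7], [258.0, 161.2]]
0.125 corners [[247.7, 144.5], [254.0, 139.1], [260.9, 143.1], [254.7, 148.6]]
 left face [[251.1, 154.4], [254.2, 156.2], [254.7, 159.1], [251.6, 157.2]]
 right face [[257.8, 155.9], [260.6, 153.4], [261.0, 156.2], [258.3, 158.7]]
 left face [[250.4, 153.5], [254.8, 156.0], [255.4, 160.0], [251.1, 157.4]]
 right face [[257.2, 155.8], [261.1, 152.3], [261.7, 156.3], [257.8, 159.8]]
```

```bash
python3 - <<'E'
from h import *
P=lambda n,uv,z:plane(n,uv,z)[:2]
# spindle yaw, scene edges
l=[(250,143.5),(251,144.1),(252,144.5),(253,144.75),(254,145.35),(255,145.7)];r=[(256,145.6),(257,144.65),(258,143.4),(259,142.2),(260,141.3)]
for e in(l,r):
    q=np.array([P('scene',p,.127) for p in e]);d=np.polyfit(*(q[:,::-1] if np.ptp(q[:,1])>np.ptp(q[:,0]) else q).T,1)[0]
    print('edge',np.degrees(np.arctan(d)),q[0],q[-1])
print('front corner',P('scene',(255.65,146.0),.127))
# foot
T=[(90,90),(288,65),(318,328),(127,355)];T=[(238+x/6.6667,155+y/6.6667) for x,y in T]
S=[(180,365),(47,255),(215,90),(348,192)];S=[(295+x/5,235+y/5) for x,y in S]
for n,c in(('top',T),('scene',S)):
    q=np.array([P(n,p,.008) for p in c]);print(n,q.round(4).tolist(),q.mean(0))
    for i in range(4):
        d=q[(i+1)%4]-q[i];print(np.linalg.norm(d).round(4),np.degrees(np.arctan2(d[1],d[0])).round(1))
a=np.load('pics/scA.npy');b=np.load('pics/topA.npy')
A=cv2.resize(a[248:292,315:355].astype(np.uint8),None,fx=10,fy=10,interpolation=cv2.INTER_CUBIC)
B=cv2.resize(np.clip(b[163:207,250:290]*2,0,255).astype(np.uint8),None,fx=10,fy=10,interpolation=cv2.INTER_CUBIC)
show(np.hstack([A,B]),'z_pin')
E
```

```text
edge -19.227516734636083 [ 0.5373533  -0.19929755] [ 0.53275651 -0.18573455]
edge 19.17565577803143 [ 0.5308064  -0.18444779] [ 0.51541496 -0.1895507 ]
front corner [ 0.53218838 -0.18394253]
top [[0.6313, 0.1943], [0.6394, 0.1145], [0.5337, 0.1041], [0.5246, 0.1807]] [0.58225109 0.14840232]
0.0803 -84.2
0.1063 -174.4
0.0771 96.8
0.1076 7.3
scene [[0.6328, 0.197], [0.642, 0.1209], [0.5319, 0.1062], [0.523, 0.1832]] [0.5824048  0.15182109]
0.0766 -83.1
0.1111 -172.4
0.0775 96.6
0.1107 7.1
```

View pics/z_pin.png

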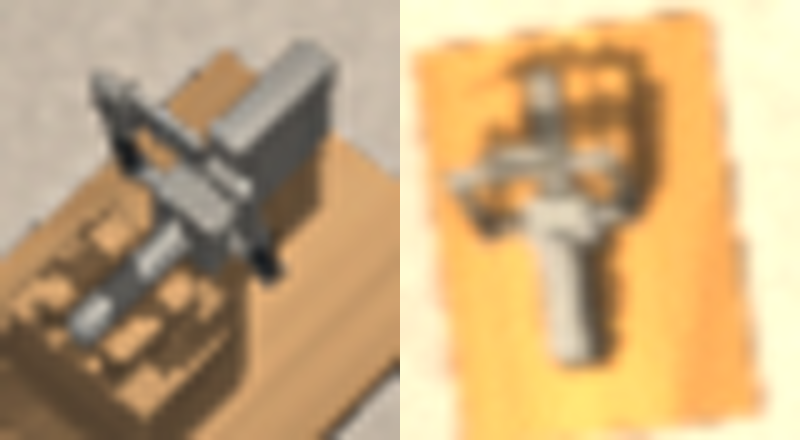

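```bash
python3 - <<'E'
from h import *
print(tri((346.8,253.2),(268,198.8)))
for z in(.069,):
  for p in((346.8,253.2),(337.5,261.9)): print('sc',plane('scene',p,z)[:2])
  for p in((268,198.8),(265.6,187)): print('top',plane('top',p,z)[:2])
# shank tip: scene (80,330)/10 ; top (540-400,70)
print('tip',tri((323.2,281.0),(264,169.8)), plane('scene',(323.2,281.),.051)[:2],plane('top',(264,169.8),.051)[:2])
# predicted projections for pin pose
import itertools
o=np.array([.581,.151]);th=np.radians(7.1);u=np.array([np.cos(th),np.sin(th)]);v=np.array([-u[1],u[0]])
for nm,(x,y,z) in dict(rear=(-.044,0,.022),front=(-.012,0,.022),tip=(.034,0,0),headtopfront=(0,0,.009),bar=(-.006,0,.047)).items():
    w=[*(o+u*x+v*y),.047+z];print(nm,np.round(w,4),proj('scene',w).round(1),proj('top',w).round(1))
E
```

```text
(array([0.54432203, 0.1437506 , 0.06529543]), np.float64(0.0038300366773910536))
sc [0.54446844 0.14658287]
sc [0.57341167 0.14956828]
top [0.54555855 0.14194073]
top [0.57550096 0.14761351]
tip (array([0.62014861, 0.15515094, 0.05079388]), np.float64(0.0036190594492629545)) [0.61882834 0.15639222] [0.62151295 0.15396029]
rear [0.5373 0.1456 0.069 ] [349. 251.] [266.6 202.1]
front [0.5691 0.1495 0.069 ] [339.  260.7] [264.9 189.6]
tip [0.6147 0.1552 0.047 ] [324.3 280.4] [263.8 172.6]
headtopfront [0.581 0.151 0.056] [335.2 267.6] [265.  185.3]
bar [0.575  0.1503 0.094 ] [337.3 256.2] [262.9 186.4]
```

```bash
cat >> h.py <<'E'
def to(x,y,z,yaw=None):
    "remaining shift in tool axes mm, and spin deg so that tool x lies at world yaw"
    s=observe();R=np.array(s['orientation']);d=R.T@(np.array([x,y,z])-np.array(s['eef_pos']))*1000
    cur=np.degrees(np.arctan2(R[1,0],R[0,0]))
    print('t',round(s['clock'],2),'pos',np.round(s['eef_pos'],4),'yaw',round(cur,2),'F',np.round(s['force'],2),'w',round(s['grip_width'],3))
    print('shift mm',d.round(1),'spin',None if yaw is None else round(-(yaw-cur),2))
E
python3 -c "
from h import *
to(.557,.1466,.20,-82.9)
print(plane('top',(318,137),.0),plane('scene',(248,274),0),plane('top',(328,198),.03))"
```

```text
t 0.9 pos [ 0.2832 -0.5851  0.2484] yaw -64.17 F [-0.6   0.88 -1.01] w 1.0
shift mm [-539.3 -565.3   48.3] spin 18.73
[0.71335431 0.01482231 0.        ] [0.71462858 0.01273917 0.        ] [ 0.54643142 -0.00879227  0.03      ]
```

send_rows(increments=[[[0,0,0],9.4,0],[[0,0,0],9.4,0],[[0,0,0],0,0]])

```text
clock: 1.27
eef_pos: [0.2832, -0.5851, 0.2484]
orientation: [[0.114, -0.993, 0.0], [-0.993, -0.114, -0.0], [0.0, -0.0, -1.0]]
force: [0.4, 0.4, 0.5]
grip_width: 1.001
```

```bash
python3 -c "
from h import *
to(.557,.1466,.20,-82.9)"
```

```text
t 1.27 pos [ 0.2832 -0.5851  0.2484] yaw -83.44 F [0.43 0.41 0.54] w 1.001
shift mm [-695.6 -355.7   48.3] spin -0.54
```

send_rows(increments=[[[-40,-20,0],-0.5,0],[[-50,-26,0],0,0],[[-50,-26,0],0,0],[[-50,-26,0],0,0],[[-50,-26,0],0,0],[[-50,-26,0],0,0],[[-50,-26,0],0,0],[[-50,-26,0],0,0],[[-50,-26,0],0,0],[[-50,-26,0],0,0],[[-50,-26,0],0,0],[[-40,-20,0],0,0]])

```text
clock: 2.78
eef_pos: [0.5049, 0.046, 0.2484]
orientation: [[0.157, -0.988, 0.007], [-0.988, -0.157, -0.009], [0.01, -0.006, -1.0]]
force: [1.0, -0.2, -0.7]
grip_width: 1.0
```

```bash
python3 -c "
from h import *
to(.557,.1466,.17,-82.9)"
```

```text
t 2.77 pos [0.5049 0.046  0.2484] yaw -80.96 F [ 0.98 -0.18 -0.66] w 1.0
shift mm [-91.9 -66.9  77.9] spin 1.94
```

send_rows(increments=[[[-30,-22,20],2,0],[[-30,-22,25],0,0],[[-20,-15,20],0,0],[[-6,-4,8],0,0],[[0,0,0],0,0]])

```text
clock: 3.4
eef_pos: [0.5582, 0.1464, 0.1751]
orientation: [[0.142, -0.99, 0.011], [-0.99, -0.142, -0.008], [0.009, -0.01, -1.0]]
force: [-0.3, -1.0, 0.2]
grip_width: 0.999
```

```bash
python3 -c "
from h import *
to(.557,.1466,.059,-82.9)
R=np.array(observe()['orientation']);print(R.round(4))
snap('top','t1');a=snap('scene','s1',(290,200,390,300),6)"
```

```text
t 3.4 pos [0.5582 0.1464 0.1751] yaw -81.83 F [-0.26 -1.04  0.22] w 0.999
shift mm [ -1.4   2.3 116. ] spin 1.07
[[ 0.1422 -0.9898  0.0113]
 [-0.9898 -0.1423 -0.0076]
 [ 0.0091 -0.0101 -0.9999]]
```

View pics/s1.png

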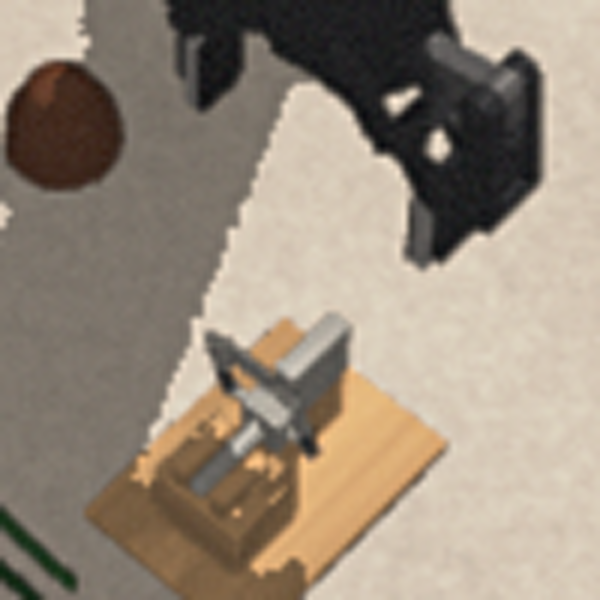

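The image shows the open gripper above and behind the rest. The pin is in the rest at about (268,430) of the crop, and its way is clear. I'll go down.

send_rows(increments=[[[-1,2,15],1,0],[[0,0,20],0,0],[[0,0,20],0,0],[[0,0,20],0,0],[[0,0,15],0,0],[[0,0,8],0,0],[[0,0,3],0,0]])

```text
clock: 4.38
eef_pos: [0.5573, 0.1404, 0.0687]
orientation: [[0.117, -0.993, 0.014], [-0.993, -0.117, -0.012], [0.013, -0.012, -1.0]]
force: [-0.2, 0.7, 0.2]
grip_width: 0.997
```

```bash
python3 -c "
from h import *
to(.557,.1466,.058,-82.9)
R=np.array(observe()['orientation']);print(R.round(4))
a=snap('scene','s2',(300,200,400,300),6)"
```

```text
t 4.38 pos [0.5573 0.1404 0.0687] yaw -83.3 F [-0.19  0.72  0.19] w 0.997
shift mm [-6.4 -0.3 10.7] spin -0.4
[[ 0.1167 -0.9931  0.0139]
 [-0.9931 -0.1169 -0.0116]
 [ 0.0132 -0.0125 -0.9998]]
```

View pics/s2.png

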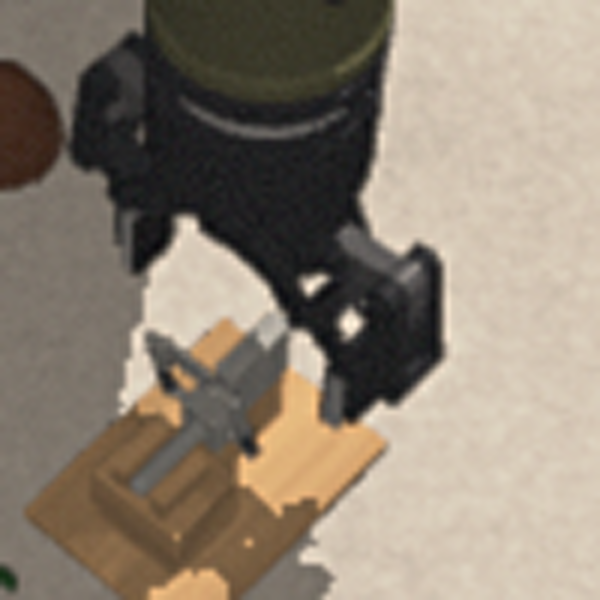

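send_rows(increments=[[[-4,0,5],-0.4,0],[[-2,0,5],0,0],[[0,0,1],0,0],[[0,0,0],0,0]])

```text
clock: 4.92
eef_pos: [0.5578, 0.1473, 0.0583]
orientation: [[0.125, -0.992, 0.017], [-0.992, -0.125, -0.011], [0.013, -0.015, -1.0]]
force: [0.2, -0.8, 0.9]
grip_width: 0.991
```

```bash
python3 -c "
from h import *
to(.557,.1466,.058,-82.9)
R=np.array(observe()['orientation']);print(R.round(4))"
```

```text
t 4.92 pos [0.5578 0.1473 0.0583] yaw -82.84 F [ 0.17 -0.83  0.89] w 0.991
shift mm [0.6 0.9 0.3] spin 0.06
[[ 0.1246 -0.9921  0.0167]
 [-0.9921 -0.1248 -0.011 ]
 [ 0.013  -0.0152 -0.9998]]
```

send_rows(increments=[[[0,0,0],0,0.5],[[0,0,0],0,0.8],[[0,0,0],0,1],[[0,0,0],0,1],[[0,0,0],0,1],[[0,0,0],0,1],[[0,0,0],0,1]])

```text
clock: 5.8
eef_pos: [0.5582, 0.1473, 0.059]
orientation: [[0.124, -0.992, 0.018], [-0.992, -0.124, -0.011], [0.013, -0.016, -1.0]]
force: [-0.4, 0.1, 0.2]
grip_width: 0.107
```

```bash
python3 -c "
from h import *
to(.557,.1466,.058,-82.9)
R=np.array(observe()['orientation']);print(R.round(4))
a=snap('scene','s3',(300,200,400,300),6)"
```

```text
t 5.8 pos [0.5582 0.1473 0.059 ] yaw -82.86 F [-0.41  0.09  0.19] w 0.107
shift mm [0.5 1.3 1. ] spin 0.04
[[ 0.1242 -0.9921  0.0178]
 [-0.9922 -0.1244 -0.011 ]
 [ 0.0131 -0.0163 -0.9998]]
```

View pics/s3.png

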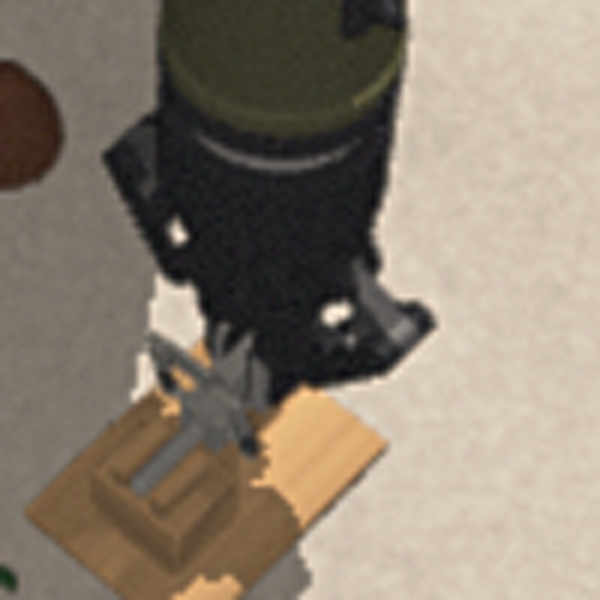

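The grip opening is about 9 mm on the 10 mm plate, so the pin is held. I'll lift it now.

send_rows(increments=[[[0,0,-5],0,1],[[0,0,-15],0,1],[[0,0,-20],0,1],[[0,0,-20],0,1],[[0,0,-25],0,1],[[0,0,-25],0,1],[[0,0,-15],0,1],[[0,0,-5],0,1],[[0,0,0],0,1]])

```text
clock: 6.98
eef_pos: [0.5561, 0.1495, 0.2004]
orientation: [[0.125, -0.992, 0.023], [-0.992, -0.125, -0.011], [0.014, -0.021, -1.0]]
force: [0.0, 0.8, -1.0]
grip_width: 0.104
```

```bash
python3 -c "
from h import *
to(.46,-.20,.19,-71)
R=np.array(observe()['orientation']);print(R.round(4))
a=snap('scene','s4',(270,150,410,290),5)"
```

```text
t 6.97 pos [0.5561 0.1495 0.2004] yaw -82.81 F [ 0.04  0.83 -1.05] w 0.104
shift mm [334.5 139.4  12. ] spin -11.81
[[ 0.1252 -0.9919  0.0226]
 [-0.992  -0.1254 -0.0109]
 [ 0.0136 -0.021  -0.9997]]
```

View pics/s4.png

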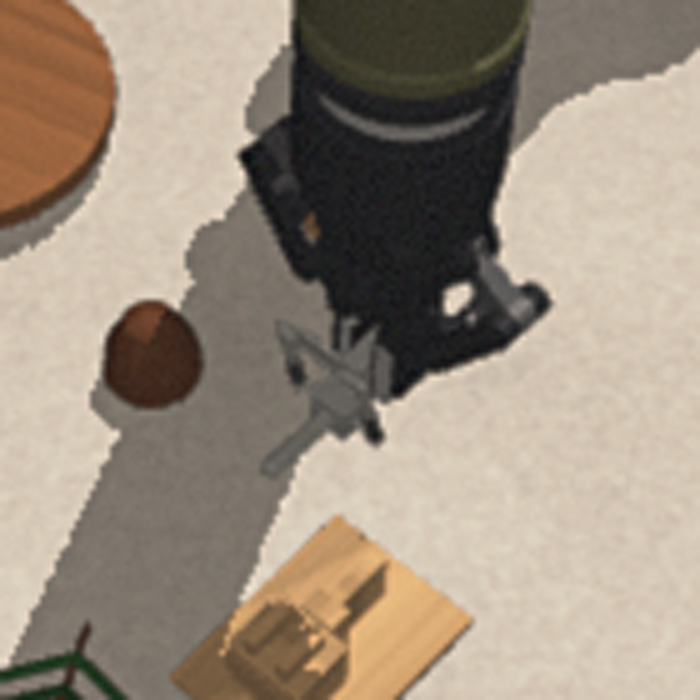

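The pin is lifted level, with its tip at (270,470) in the crop and the loop still upright. I'll carry it toward the stand.

send_rows(increments=[[[0,0,0],-6,1],[[0,0,0],-6,1],[[0,0,0],0,1]])

```text
clock: 7.4
eef_pos: [0.5542, 0.1488, 0.1967]
orientation: [[0.334, -0.942, 0.016], [-0.942, -0.334, -0.012], [0.016, -0.011, -1.0]]
force: [-0.1, -0.7, -2.1]
grip_width: 0.101
```

```bash
python3 -c "
from h import *
to(.470,-.2155,.19,-71)"
```

```text
t 7.4 pos [0.5542 0.1488 0.1967] yaw -70.5 F [-0.05 -0.71 -2.08] w 0.101
shift mm [315.2 201.1   9.5] spin 0.5
```

send_rows(increments=[[[15,10,0],0,1],[[28,18,0],0,1],[[35,22,0],0,1],[[40,25,0],0,1],[[40,25,0],0,1],[[40,25,0],0,1],[[40,25,0],0,1],[[35,22,0],0,1],[[25,16,0],0,1],[[12,8,0],0,1],[[3,3,0],0,1],[[0,0,0],0,1]])

```text
clock: 8.9
eef_pos: [0.4623, -0.2198, 0.1921]
orientation: [[0.317, -0.949, 0.006], [-0.949, -0.317, -0.005], [0.007, -0.004, -1.0]]
force: [0.6, 0.1, -0.9]
grip_width: 0.104
```

```bash
python3 -c "
from h import *
to(.470,-.2155,.19,-71)
R=np.array(observe()['orientation']);print(R.round(4))
a=snap('scene','s5',(190,60,350,220),4)
b=snap('top','t5',(350,140,470,260),5)
"
```

```text
t 8.9 pos [ 0.4623 -0.2198  0.1921] yaw -71.54 F [ 0.59  0.1  -0.86] w 0.104
shift mm [-1.6 -8.6  2.1] spin -0.54
[[ 0.3167 -0.9485  0.0064]
 [-0.9485 -0.3167 -0.0053]
 [ 0.007  -0.0044 -1.    ]]
```

View pics/s5.png

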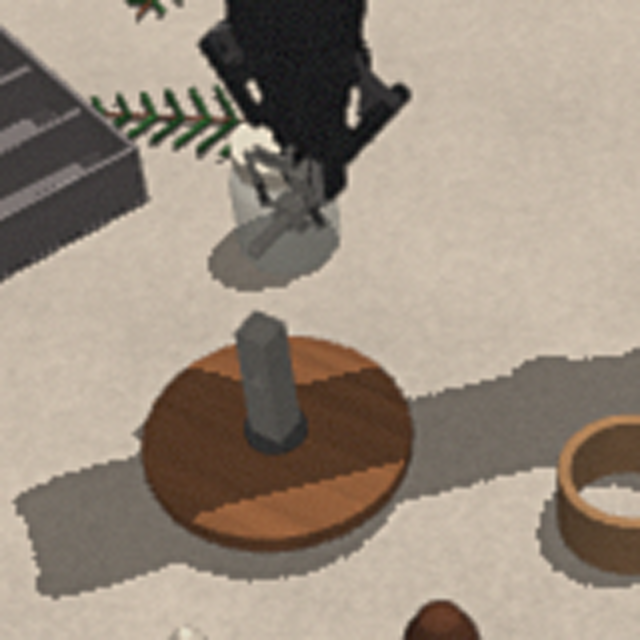

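View pics/t5.png

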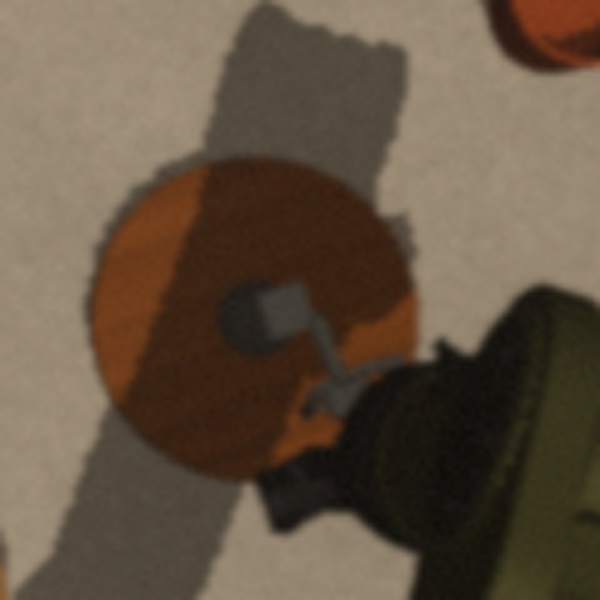

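```bash
python3 - <<'E'
from h import *
a=np.mean([imaging.camera('scene').astype(float) for _ in range(8)],0)
np.set_printoptions(linewidth=200)
print(a[136:164,246:266].mean(2).round().astype(int))
E
```

```text
[[182 181 184 186 187 186 187 187 186 188 185 180 181 181 182 183 182 184 185 185]
 [181 182 183 186 186 184 180 161 162 181 183 186 186 185 184 182 181 182 184 180]
 [184 185 185 189 191 187 152  95  89 101 143 183 184 186 186 185 182 179 178 175]
 [184 184 189 192 188 155  97  82  83  83  89  99 120 160 180 183 185 182 180 178]
 [183 183 188 192 160  98  83  85  87  87  85  84  86  94 120 162 186 186 184 183]
 [182 184 190 182 118  84  86  88  89  90  88  90  86  83  87 136 187 188 184 180]
 [182 182 176 120  87  86  87  89  89  89  90  89  89  80  72 115 191 189 185 183]
 [182 178 137  84  82  87  89  91  90  91  89  90  83  72  68  98 187 185 184 182]
 [183 183 157  81  75  84  90  89  90  90  90  88  76  72  68  75 107 105 102 102]
 [186 190 180  90  75  78  79  83  86  89  89  77  72  71  71  72  89  94  94  92]
 [140 137 107  78  77  79  79  78  80  81  77  72  72  73  73  73  84  95  98  97]
 [ 90  92  90  82  78  78  79  78  79  79  74  71  72  73  72  72  82  92  92  95]
 [ 88  89  91  85  78  77  80  79  79  79  75  73  73  74  71  73  82  92  91  91]
 [ 95  95  91  86  79
[... 524 characters left out ...]
76  72  73  73  73  72  81  92  92]
 [ 61  59  57  58  65  80  80  83  86  86  80  75  72  72  72  74  74  72  57  56]
 [ 59  59  61  60  63  81  80  79  80  82  77  77  73  73  73  73  73  72  55  53]
 [ 56  57  58  58  61  75  79  79  79  80  79  78  73  72  73  73  73  73  59  55]
 [ 58  58  58  56  59  70  80  78  79  80  80  78  73  73  73  73  73  72  62  58]
 [ 59  59  57  57  59  69  80  80  80  79  80  78  75  72  73  73  73  73  66  61]
 [ 61  60  59  58  59  68  80  79  80  79  81  79  76  73  74  73  72  72  66  57]
 [ 59  59  61  59  58  62  81  80  79  79  79  78  76  72  72  74  73  72  65  54]
 [ 58  57  58  59  58  63  80  80  79  79  81  81  77  73  72  72  72  73  71  50]]
```

```bash
python3 - <<'E'
from h import *
for c in((.5283,-.1945),(.526,-.197)):
  for off in(0,.5):
    th=np.radians(19);u=np.array([np.cos(th),np.sin(th),0]);v=np.array([-u[1],u[0],0])
    o,d=ray('scene',(254.1+off,155.2+off));p0=np.array([*c,0])+.011*u
    t=u@(p0-o)/(u@d);p=o+t*d;print(c,off,'z',p[2],'lat',v@(p-p0))
to(.480,-.2123,.172,-71)
E
```

```text
(0.5283, -0.1945) 0 z 0.0960999222411163 lat 0.0027211784241725333
(0.5283, -0.1945) 0.5 z 0.09505345116876607 lat 0.004027005912325687
(0.526, -0.197) 0 z 0.09190366284065898 lat 0.0016667823256000687
(0.526, -0.197) 0.5 z 0.0908522450363074 lat 0.002978782539205378
t 9.4 pos [ 0.4622 -0.2206  0.1923] yaw -71.56 F [-0.12  0.89 -1.97] w 0.104
shift mm [ -2.4 -19.4  20.4] spin -0.56
```

The marks on the right face vanished in shade, so they were only grazing light. The left-face bright spot at (254,155) is the hole's floor, and its area fits the plain 10 mm exit. The pin therefore goes in from the robot side at a yaw of about 19°. Next I'll touch the spindle top with the shank to get the height.

send_rows(increments=[[[-1,-8,4],-0.5,1],[[-1,-8,8],0,1],[[0,-3,12],0,1],[[0,0,10],0,1],[[0,0,5],0,1],[[0,0,0],0,1]])

```text
clock: 10.15
eef_pos: [0.4806, -0.2117, 0.1493]
orientation: [[0.326, -0.945, 0.005], [-0.945, -0.326, -0.005], [0.006, -0.003, -1.0]]
force: [-0.5, -0.2, -1.0]
grip_width: 0.104
```

```bash
python3 -c "
from h import *
to(.480,-.2123,.142,-71)
R=np.array(observe()['orientation']);print(R.round(4))
a=snap('scene','s6',(210,80,310,180),6)
"
```

```text
t 10.15 pos [ 0.4806 -0.2117  0.1493] yaw -70.99 F [-0.46 -0.18 -1.02] w 0.104
shift mm [0.3 0.8 7.3] spin 0.01
[[ 0.3257 -0.9455  0.0048]
 [-0.9454 -0.3257 -0.0046]
 [ 0.0059 -0.0031 -1.    ]]
```

View pics/s6.png

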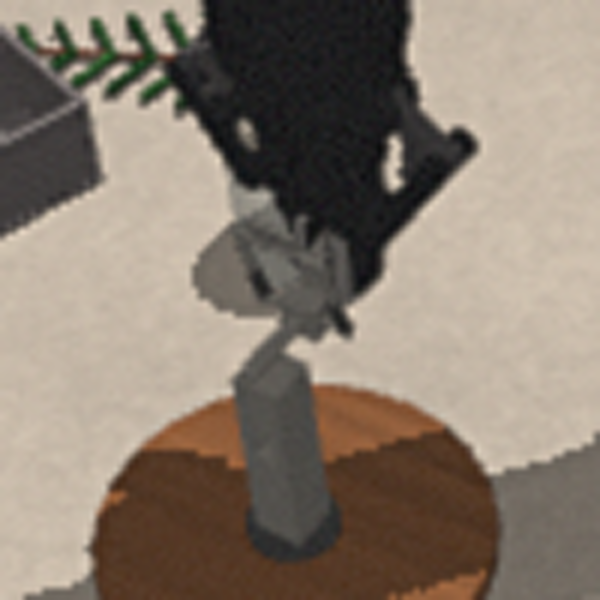

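send_rows(increments=[[[0,0,2],0,1],[[0,0,1.5],0,1],[[0,0,1],0,1]])

```text
clock: 10.58
eef_pos: [0.4812, -0.2124, 0.1459]
orientation: [[0.325, -0.946, 0.007], [-0.946, -0.325, -0.006], [0.008, -0.004, -1.0]]
force: [-0.2, -0.0, -0.5]
grip_width: 0.106
```

send_rows(increments=[[[0,0,1],0,1]])

```text
clock: 10.7
eef_pos: [0.4812, -0.2124, 0.145]
orientation: [[0.325, -0.946, 0.007], [-0.946, -0.325, -0.006], [0.008, -0.005, -1.0]]
force: [-0.1, -0.2, -0.7]
grip_width: 0.103
```

send_rows(increments=[[[0,0,1],0,1]])

```text
clock: 10.82
eef_pos: [0.4813, -0.2125, 0.144]
orientation: [[0.325, -0.946, 0.007], [-0.946, -0.325, -0.006], [0.008, -0.005, -1.0]]
force: [0.5, -0.0, -1.2]
grip_width: 0.104
```

send_rows(increments=[[[0,0,1],0,1]])

```text
clock: 10.95
eef_pos: [0.4813, -0.2125, 0.143]
orientation: [[0.325, -0.946, 0.007], [-0.946, -0.325, -0.006], [0.008, -0.005, -1.0]]
force: [-0.2, -0.2, -1.2]
grip_width: 0.107
```

send_rows(increments=[[[0,0,1],0,1]])

```text
clock: 11.08
eef_pos: [0.4814, -0.2125, 0.1421]
orientation: [[0.325, -0.946, 0.007], [-0.946, -0.325, -0.006], [0.008, -0.005, -1.0]]
force: [-1.8, 0.0, 3.3]
grip_width: 0.098
```

send_rows(increments=[[[0,0,1],0,1]])

```text
clock: 11.2
eef_pos: [0.4814, -0.2126, 0.1418]
orientation: [[0.325, -0.946, 0.007], [-0.946, -0.325, -0.007], [0.009, -0.005, -1.0]]
force: [-4.5, 0.5, 6.6]
grip_width: 0.102
```

send_rows(increments=[[[0,0,1],0,1]])

```text
clock: 11.32
eef_pos: [0.4814, -0.2126, 0.1419]
orientation: [[0.325, -0.946, 0.007], [-0.946, -0.325, -0.007], [0.009, -0.004, -1.0]]
force: [-5.0, 1.5, 7.4]
grip_width: 0.109
```

send_rows(increments=[[[0,0,-3],0,1],[[0,0,-2],0,1],[[0,0,0],0,1]])

```text
clock: 11.7
eef_pos: [0.4815, -0.2126, 0.147]
orientation: [[0.325, -0.946, 0.008], [-0.946, -0.325, -0.007], [0.009, -0.005, -1.0]]
force: [-0.2, 0.4, -1.2]
grip_width: 0.11
```

```bash
cat > pinproj.py <<'E'
from h import *
def pin_px(dx=.0287,dz=-.012):
    s=observe();R=np.array(s['orientation']);p=np.array(s['eef_pos'])
    u=-R[:,1].copy();u[2]=0;u/=np.linalg.norm(u);v=np.array([-u[1],u[0],0]);o=p+u*dx+np.array([0,0,dz])
    out={}
    for nm,(x,y,z) in dict(nose=(.034,0,0),shoulder=(0,0,0),hl=(0,.009,.009),hr=(0,-.009,.009),bl=(-.006,.0215,.0445),br=(-.006,-.0215,.0445)).items():
        w=o+u*x+v*y+np.array([0,0,z]);out[nm]=(w.round(4),proj('scene',w).round(1),proj('top',w).round(1))
    return out
E
python3 - <<'E'
from pinproj import *
for k,v in pin_px().items():print(k,*v)
to(.480,-.2123,.142,-71)
g=lambda x,lo,hi:np.clip((x-lo)/(hi-lo)*255,0,255).astype(np.uint8)
a=imaging.camera('scene');b=imaging.camera('top')
A=cv2.resize(g(a[110:160,235:275].astype(float),20,140),None,fx=10,fy=10,interpolation=cv2.INTER_CUBIC)
B=cv2.resize(g(b[185:235,385:425].astype(float),10,90),None,fx=10,fy=10,interpolation=cv2.INTER_CUBIC)
show(np.hstack([A,B]),'z7')
E
```

```text
nose [ 0.5408 -0.1922  0.135 ] [250.1 143.4] [406.  196.1]
shoulder [ 0.5087 -0.2033  0.135 ] [258.5 134.4] [411.2 209.7]
hl [ 0.5058 -0.1948  0.144 ] [261.2 133. ] [408.2 211. ]
hr [ 0.5116 -0.2118  0.144 ] [254.9 130.3] [415.5 208.3]
bl [ 0.496  -0.1849  0.1795] [265.6 122.1] [406.8 215. ]
br [ 0.51   -0.2256  0.1795] [250.2 115.7] [424.9 208.4]
t 11.7 pos [ 0.4815 -0.2126  0.147 ] yaw -71.03 F [-0.24  0.38 -1.24] w 0.11
shift mm [-0.9  1.4  5. ] spin -0.03
```

View pics/z7.png

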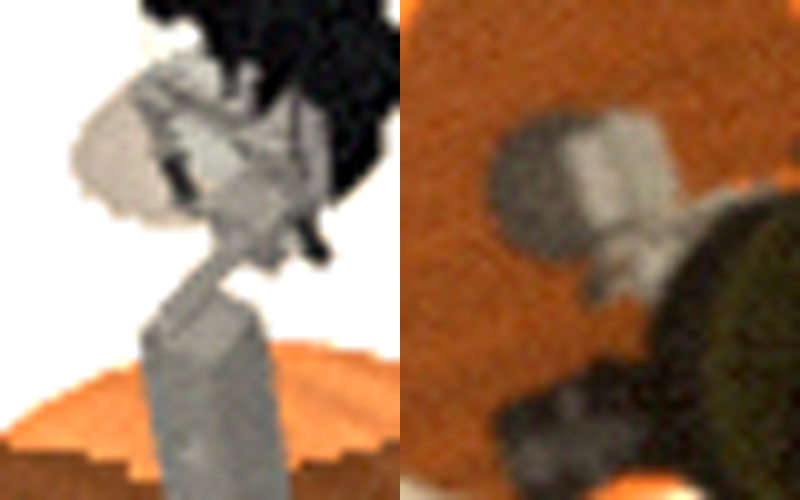

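The nose at scene (251,143.5) sits over the far edge, on the spindle's centre line to within about 1 mm. Contact came at TCP z = 0.142, so the top is at 0.126, the hole axis at 0.091 and the insertion TCP z at 0.103. I'll back off and lower.

send_rows(increments=[[[0,8,-1],0,1],[[-0.5,14,0],0,1],[[-0.5,10,2],0,1],[[0,2,10],0,1],[[0,0,14],0,1],[[0,0,10],0,1],[[0,0,4],0,1],[[0,0,0],0,1]])

```text
clock: 12.8
eef_pos: [0.4457, -0.2233, 0.1034]
orientation: [[0.325, -0.946, 0.005], [-0.946, -0.325, -0.006], [0.007, -0.003, -1.0]]
force: [0.5, -0.6, -1.8]
grip_width: 0.106
```

```bash
python3 - <<'E'
from pinproj import *
for k,v in pin_px().items():print(k,*v)
c=np.array([.5275,-.1953]);u=np.array([np.cos(np.radians(19)),np.sin(np.radians(19))]);v=np.array([-u[1],u[0]])
s=observe();p=np.array(s['eef_pos'])[:2];print('along',(c-p)@u,'lat',(c-p)@v,np.array(s['orientation']).round(4).tolist())
q=c-u*.0777;to(q[0],q[1],.103,-71)
g=lambda x,lo,hi:np.clip((x-lo)/(hi-lo)*255,0,255).astype(np.uint8)
a=imaging.camera('scene');b=imaging.camera('top')
A=cv2.resize(g(a[115:165,240:280].astype(float),20,140),None,fx=10,fy=10,interpolation=cv2.INTER_CUBIC)
B=cv2.resize(g(b[185:235,385:425].astype(float),10,90),None,fx=10,fy=10,interpolation=cv2.INTER_CUBIC)
show(np.hstack([A,B]),'z8')
E
```

```text
nose [ 0.505  -0.203   0.0914] [261.7 146.7] [407.8 211.8]
shoulder [ 0.4728 -0.214   0.0914] [269.5 138. ] [412.8 224.9]
hl [ 0.4699 -0.2055  0.1004] [272.2 136.7] [410.  226.2]
hr [ 0.4757 -0.2225  0.1004] [266.1 134.1] [417.  223.6]
bl [ 0.4602 -0.1956  0.1359] [276.7 126.3] [408.6 230.6]
br [ 0.4741 -0.2363  0.1359] [261.8 120.2] [426.  224.3]
along 0.0864846039945286 lat -0.00013936479824645809 [[0.3246, -0.9458, 0.005], [-0.9458, -0.3247, -0.0056], [0.0069, -0.0029, -1.0]]
t 12.8 pos [ 0.4457 -0.2233  0.1034] yaw -71.06 F [ 0.55 -0.64 -1.79] w 0.106
shift mm [ 0.1 -8.8  0.4] spin -0.06
```

View pics/z8.png

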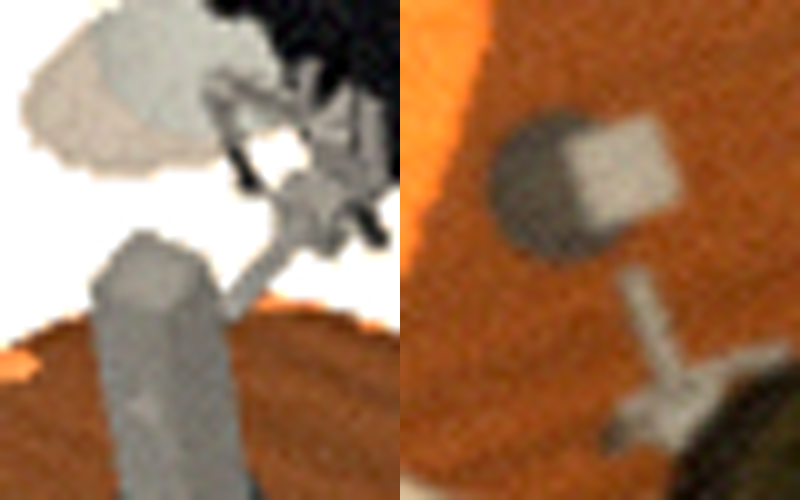

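The top view shows the nose at (408,212) in line with the spindle centre (407,202), and the shank is parallel to the spindle's sides. I'll advance slowly.

send_rows(increments=[[[0,-4,0.2],0,1],[[0,-4,0.2],0,1],[[0,-3,0],0,1],[[0,-2,0],0,1]])

```text
clock: 13.4
eef_pos: [0.4601, -0.2193, 0.1047]
orientation: [[0.325, -0.946, 0.008], [-0.946, -0.325, -0.007], [0.01, -0.005, -1.0]]
force: [0.4, -0.4, -1.0]
grip_width: 0.106
```

send_rows(increments=[[[0,-2,0],0,1],[[0,-2,0],0,1]])

```text
clock: 13.65
eef_pos: [0.4639, -0.2179, 0.1046]
orientation: [[0.325, -0.946, 0.007], [-0.946, -0.325, -0.007], [0.009, -0.004, -1.0]]
force: [-0.8, -0.7, -0.9]
grip_width: 0.104
```

send_rows(increments=[[[0,-2,0],0,1],[[0,-2,0],0,1]])

```text
clock: 13.9
eef_pos: [0.4676, -0.2166, 0.1044]
orientation: [[0.324, -0.946, 0.007], [-0.946, -0.325, -0.007], [0.009, -0.004, -1.0]]
force: [-0.7, -0.1, -0.7]
grip_width: 0.1
```

send_rows(increments=[[[0,0,1],0,1],[[0,-1.5,0.4],0,1]])

```text
clock: 14.15
eef_pos: [0.4694, -0.2161, 0.1031]
orientation: [[0.324, -0.946, 0.007], [-0.946, -0.325, -0.007], [0.009, -0.005, -1.0]]
force: [0.6, -0.7, -1.2]
grip_width: 0.104
```

```bash
python3 - <<'E'
from pinproj import *
c=np.array([.5278,-.1952]);u=np.array([np.cos(np.radians(19)),np.sin(np.radians(19))]);v=np.array([-u[1],u[0]])
s=observe();p=np.array(s['eef_pos'])[:2];print('along',(c-p)@u,'lat',(c-p)@v,'to home',(c-p)@u-.011-.0287,np.array(s['orientation']).round(4).tolist())
print(s['force'],s['ft_torque'],s['eef_pos'])
g=lambda x,lo,hi:np.clip((x-lo)/(hi-lo)*255,0,255).astype(np.uint8)
a=imaging.camera('scene');b=imaging.camera('top')
A=cv2.resize(g(a[115:165,240:280].astype(float),20,140),None,fx=10,fy=10,interpolation=cv2.INTER_CUBIC)
B=cv2.resize(g(b[185:235,385:425].astype(float),10,90),None,fx=10,fy=10,interpolation=cv2.INTER_CUBIC)
show(np.hstack([A,B]),'z9')
E
```

```text
along 0.061999476707876866 lat 0.0007230982275105578 to home 0.02229947670787687 [[0.3245, -0.9459, 0.0072], [-0.9458, -0.3245, -0.0072], [0.0092, -0.0045, -0.9999]]
[ 0.61173145 -0.71570915 -1.23280253] [-0.01172987  0.03046942 -0.01000808] [ 0.46941376 -0.21606876  0.10308781]
```

View pics/z9.png

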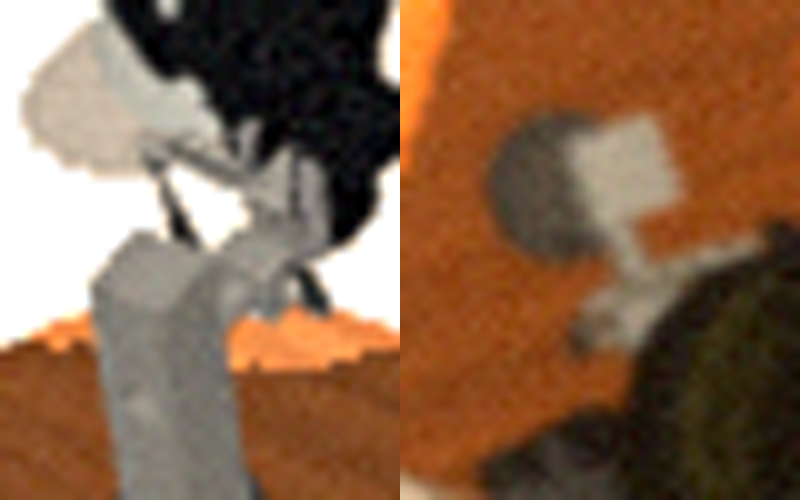

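The shank is entering the hole with no force reading. I'll carry on in small steps.

send_rows(increments=[[[0,-2,0],0,1],[[0,-2,0],0,1]])

```text
clock: 14.5
eef_pos: [0.4736, -0.2146, 0.1033]
orientation: [[0.325, -0.946, 0.008], [-0.946, -0.325, -0.007], [0.009, -0.005, -1.0]]
force: [-0.1, -0.9, -0.5]
grip_width: 0.102
```

send_rows(increments=[[[0,-2,0],0,1],[[0,-2,0],0,1]])

```text
clock: 14.75
eef_pos: [0.4778, -0.2132, 0.1033]
orientation: [[0.325, -0.946, 0.008], [-0.946, -0.325, -0.007], [0.009, -0.005, -1.0]]
force: [-0.8, -0.5, -2.0]
grip_width: 0.104
```

send_rows(increments=[[[0,-2,0],0,1],[[0,-2,0],0,1]])

```text
clock: 15.0
eef_pos: [0.4819, -0.2118, 0.1033]
orientation: [[0.325, -0.946, 0.008], [-0.946, -0.325, -0.007], [0.009, -0.005, -1.0]]
force: [-0.7, 0.3, -0.9]
grip_width: 0.108
```

send_rows(increments=[[[0,-2,0],0,1],[[0,-2,0],0,1]])

```text
clock: 15.25
eef_pos: [0.4859, -0.2104, 0.1034]
orientation: [[0.325, -0.946, 0.008], [-0.946, -0.325, -0.007], [0.009, -0.005, -1.0]]
force: [1.3, 0.6, -1.3]
grip_width: 0.102
```

send_rows(increments=[[[0,-1.5,0],0,1],[[0,-1,0],0,1]])

```text
clock: 15.5
eef_pos: [0.4884, -0.2095, 0.1033]
orientation: [[0.325, -0.946, 0.007], [-0.946, -0.325, -0.007], [0.009, -0.005, -1.0]]
force: [-2.8, 0.1, -0.4]
grip_width: 0.103
```

send_rows(increments=[[[0,-1,0],0,1]])

```text
clock: 15.62
eef_pos: [0.4885, -0.2095, 0.1032]
orientation: [[0.324, -0.946, 0.006], [-0.946, -0.325, -0.007], [0.009, -0.003, -1.0]]
force: [-3.9, -1.3, 0.7]
grip_width: 0.109
```

send_rows(increments=[[[0,-1,0],0,1]])

```text
clock: 15.75
eef_pos: [0.4885, -0.2096, 0.1031]
orientation: [[0.324, -0.946, 0.004], [-0.946, -0.324, -0.008], [0.008, -0.001, -1.0]]
force: [-4.5, -0.7, 1.2]
grip_width: 0.11
```

send_rows(increments=[[[0,-1,0],0,1]])

```text
clock: 15.88
eef_pos: [0.4886, -0.2096, 0.1029]
orientation: [[0.324, -0.946, 0.002], [-0.946, -0.324, -0.008], [0.008, 0.001, -1.0]]
force: [-5.9, -1.4, 1.2]
grip_width: 0.104
```

send_rows(increments=[[[0,-1,0],0,1]])

```text
clock: 16.0
eef_pos: [0.4886, -0.2097, 0.1028]
orientation: [[0.323, -0.946, -0.0], [-0.946, -0.323, -0.008], [0.008, 0.003, -1.0]]
force: [-5.3, -1.9, 2.3]
grip_width: 0.103
```

```bash
python3 - <<'E'
from pinproj import *
for k,v in pin_px().items():print(k,*v)
c=np.array([.5278,-.1952]);u=np.array([np.cos(np.radians(19)),np.sin(np.radians(19))]);v=np.array([-u[1],u[0]])
s=observe();p=np.array(s['eef_pos'])[:2];print('lat',(c-p)@v,'to home',(c-p)@u-.011-.0287)
g=lambda x,lo,hi:np.clip((x-lo)/(hi-lo)*255,0,255).astype(np.uint8)
a=np.mean([imaging.camera('scene').astype(float) for _ in range(4)],0);b=np.mean([imaging.camera('top').astype(float) for _ in range(4)],0)
A=cv2.resize(g(a[120:170,236:276],20,140),None,fx=10,fy=10,interpolation=cv2.INTER_CUBIC)
B=cv2.resize(g(b[180:230,385:425],5,80),None,fx=10,fy=10,interpolation=cv2.INTER_CUBIC)
show(np.hstack([A,B]),'z10')
E
```

```text
nose [ 0.548  -0.1894  0.0908] [250.6 158.6] [401.6 194.3]
shoulder [ 0.5158 -0.2004  0.0908] [258.8 149.6] [406.5 207.4]
hl [ 0.5129 -0.1919  0.0998] [261.5 148.3] [403.7 208.5]
hr [ 0.5187 -0.2089  0.0998] [255.3 145.6] [410.7 206. ]
bl [ 0.5032 -0.182   0.1353] [265.8 138.1] [402.1 212.3]
br [ 0.5171 -0.2227  0.1353] [250.8 131.6] [419.4 206. ]
lat 0.0009270145971525818 to home 0.0020362237352429258
```

View pics/z10.png

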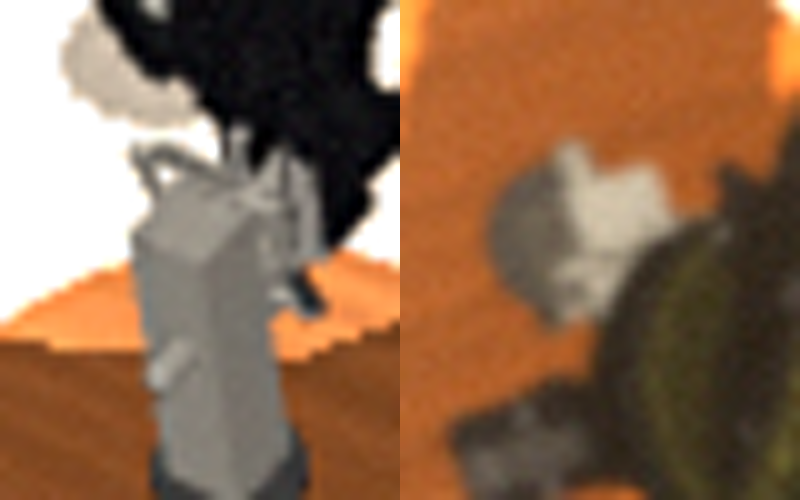

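The nose sticks out of the far face by about 11–12 mm, at (165,365) in the left crop, and the head meets resistance against the near face. The pin is home with the loop up, so I'll release it.

send_rows(increments=[[[0,0,0],0,1],[[0,0,0],0,0.9],[[0,0,0],0,0.7],[[0,0,0],0,0.5],[[0,0,0],0,0.4],[[0,0,0],0,0.4]])

```text
clock: 17.15
eef_pos: [0.4921, -0.2087, 0.1038]
orientation: [[0.324, -0.946, 0.007], [-0.946, -0.324, -0.008], [0.01, -0.004, -1.0]]
force: [-0.0, -1.1, 0.0]
grip_width: 0.6
```

```bash
python3 - <<'E'
from pinproj import *
s=observe();print(s['clock'],s['eef_pos'],s['grip_width'],s['force'],np.array(s['orientation']).round(4).tolist())
g=lambda x,lo,hi:np.clip((x-lo)/(hi-lo)*255,0,255).astype(np.uint8)
a=imaging.camera('scene').astype(float);b=imaging.camera('top').astype(float)
A=cv2.resize(g(a[120:170,236:276],20,140),None,fx=10,fy=10,interpolation=cv2.INTER_CUBIC)
B=cv2.resize(g(b[180:230,385:425],5,80),None,fx=10,fy=10,interpolation=cv2.INTER_CUBIC)
show(np.hstack([A,B]),'z11')
E
```

```text
17.15 [ 0.49209043 -0.20870135  0.10377898] 0.6001519801464071 [-0.04857745 -1.08333591  0.00178875] [[0.3243, -0.9459, 0.0069], [-0.9459, -0.3244, -0.008], [0.0098, -0.004, -0.9999]]
```

View pics/z11.png

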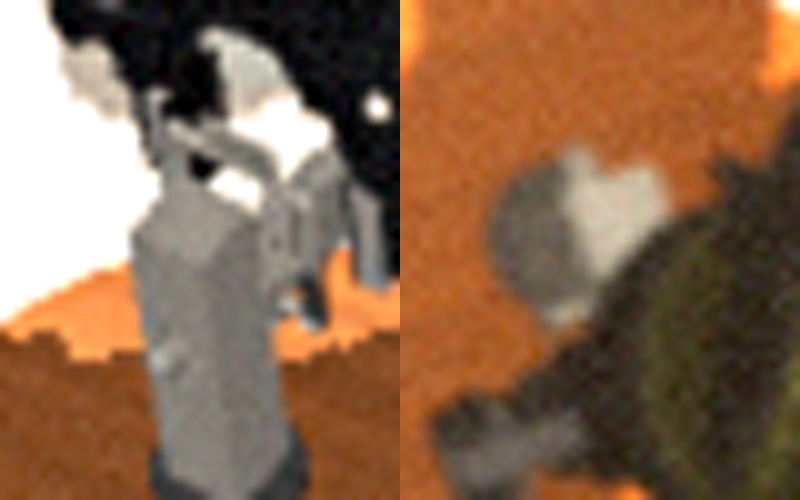

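```bash
python3 - <<'E'
from pinproj import *
a=np.mean([imaging.camera('scene').astype(float) for _ in range(6)],0)
g=lambda x,lo,hi:np.clip(((x-lo)/(hi-lo)).clip(0,1)**.7*255,0,255).astype(np.uint8)
show(g(a[115:170,232:292],5,190),'z12',None,12)
to(.4886,-.2097,.1038)
u=np.array([.9459,.3244,0]);v=np.array([-u[1],u[0],0]);o=np.array([.5163,-.2005,.0905])
for nm,(x,y,z) in dict(nose=(.034,0,0),farhole=(.022,0,0),pf=(-.012,0,.022),pr=(-.044,0,.022),bl=(-.006,.0215,.0445),br=(-.006,-.0215,.0445),tl=(-.006,.011,.0565),tr=(-.006,-.011,.0565)).items():
    p=proj('scene',o+u*x+v*y+np.array([0,0,z]));print(nm,p.round(1),((p-[232,115]+.5)*12).round())
E
```

```text
t 17.55 pos [ 0.4917 -0.2088  0.1036] yaw -71.09 F [0.21 0.35 0.3 ] w 0.6
shift mm [-0.2  3.2 -0.2] spin None
nose [250.5 158.7] [228. 531.]
farhole [253.4 155.5] [262. 492.]
pf [260.5 140.2] [348. 308.]
pr [267.9 132. ] [437. 210.]
bl [265.6 138.2] [409. 285.]
br [250.6 131.8] [229. 208.]
tl [261.3 133. ] [358. 221.]
tr [253.6 129.7] [265. 182.]
```

View pics/z12.png

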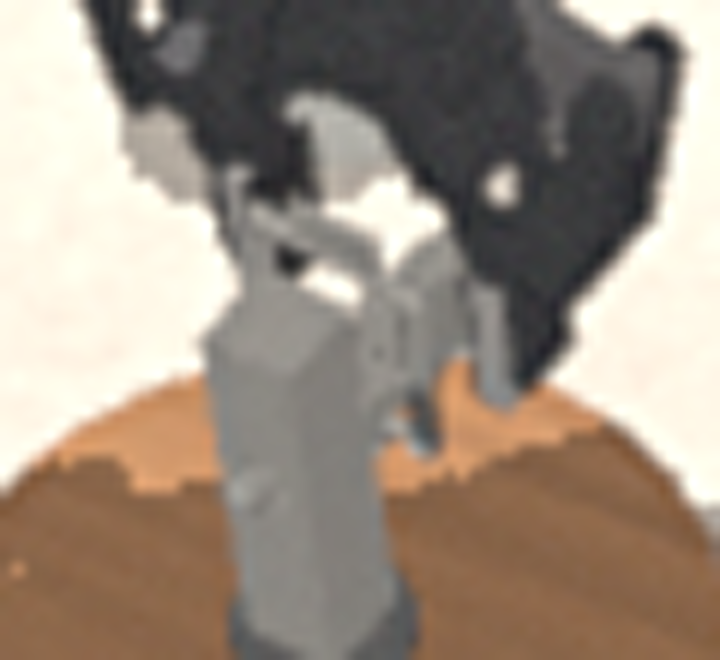

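The nose at (240,500) in the crop now sits a little higher and less far out. The pin has tilted within its clearance because the tail is heavy. I'll lift the gripper clear and measure it unobstructed.

send_rows(increments=[[[0,3,-3],0,0.4],[[0,2,-12],0,0.4],[[0,2,-20],0,0.4],[[0,5,-20],0,0.4],[[0,10,-20],0,0.7],[[0,12,-10],0,1],[[0,5,0],0,1],[[0,0,0],0,1]])

```text
clock: 18.55
eef_pos: [0.4523, -0.2217, 0.1945]
orientation: [[0.324, -0.946, 0.008], [-0.946, -0.324, -0.01], [0.012, -0.005, -1.0]]
force: [0.3, 0.9, -0.3]
grip_width: 0.007
```

```bash
python3 - <<'E'
from pinproj import *
a=np.mean([imaging.camera('scene').astype(float) for _ in range(4)],0);b=np.mean([imaging.camera('top').astype(float) for _ in range(4)],0)
g=lambda x,lo,hi:np.clip(((x-lo)/(hi-lo)).clip(0,1)**.7*255,0,255).astype(np.uint8)
A=cv2.resize(g(a[115:170,238:278],5,190),None,fx=10,fy=10,interpolation=cv2.INTER_CUBIC)
B=cv2.resize(g(b[175:230,385:425],5,90),None,fx=10,fy=10,interpolation=cv2.INTER_CUBIC)
show(np.hstack([A,B]),'z13')
to(.4886,-.2097,.1038)
u=np.array([.9459,.3244,0]);v=np.array([-u[1],u[0],0]);o=np.array([.5163,-.2005,.0905])
for nm,(x,y,z) in dict(nose=(.034,0,0),farhole=(.022,0,0),pf=(-.012,0,.022),pr=(-.044,0,.022),bl=(-.006,.0215,.0445),br=(-.006,-.0215,.0445),tl=(-.006,.011,.0565),tr=(-.006,-.011,.0565)).items():
    w=o+u*x+v*y+np.array([0,0,z]);p=proj('scene',w);q=proj('top',w);print(nm,((p-[238,115]+.5)*10).round(),((q-[385,175]+.5)*10+[400,0]).round())
E
```

```text
t 18.95 pos [ 0.453  -0.2213  0.1945] yaw -71.05 F [-0.36  0.32  0.07] w -0.0
shift mm [ -0.4 -37.   90.9] spin None
nose [130. 442.] [571. 196.]
farhole [159. 410.] [588. 242.]
pf [230. 257.] [654. 371.]
pr [304. 175.] [702. 497.]
bl [281. 237.] [576. 376.]
br [131. 173.] [749. 312.]
tl [238. 185.] [628. 359.]
tr [161. 152.] [717. 326.]
```

View pics/z13.png

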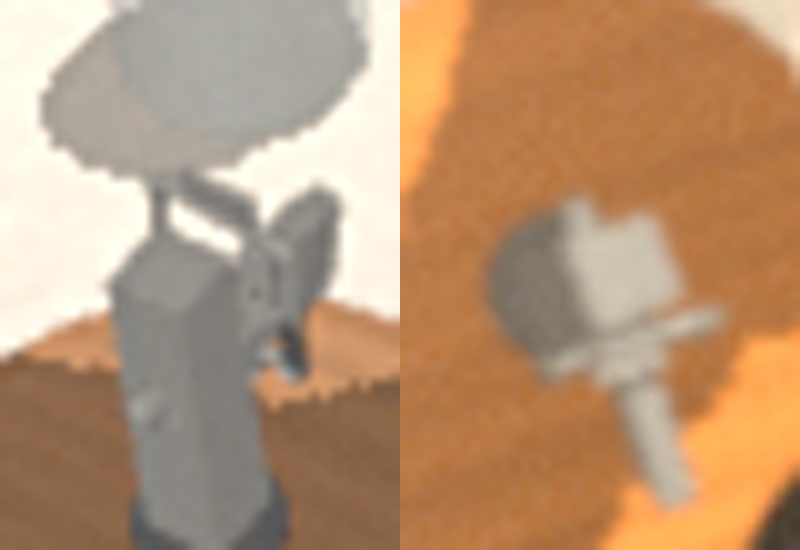

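The top view shows the pin through the spindle with the nose out at (575,200) and the loop bar at (550–720, 345). The pin is yawed about 4° less than before, which is within the play. The tail's position along x still matches the home position. Next I'll push the loop with closed fingertips 6 mm above the spindle top.

```bash
python3 - <<'E'
from h import *
print('bar',plane('top',(408,208.7),.136),'spc',plane('top',(407.3,201.3),.126))
to(.477,-.2095,.149,-74)
E
```

```text
bar [ 0.5112321  -0.19583625  0.136     ] spc [ 0.52900494 -0.19654351  0.126     ]
t 18.95 pos [ 0.453  -0.2213  0.1945] yaw -71.05 F [-0.36  0.32  0.07] w -0.0
shift mm [ -3.9 -26.3  45.6] spin 2.95
```

send_rows(increments=[[[0,-6,8],3,1],[[-3,-8,14],0,1],[[-4,-8,14],0,1],[[-1,-3,7],0,1],[[0,0,2],0,1],[[0,0,0],0,1]])

```text
clock: 19.7
eef_pos: [0.4762, -0.2053, 0.146]
orientation: [[0.277, -0.961, 0.007], [-0.961, -0.277, -0.008], [0.009, -0.004, -1.0]]
force: [0.5, -0.3, 0.3]
grip_width: 0.001
```

```bash
python3 - <<'E'
from h import *
to(.4783,-.2054,.149,-74)
snap('scene','s14',(215,80,315,180),6)
E
```

```text
t 19.7 pos [ 0.4762 -0.2053  0.146 ] yaw -73.93 F [ 0.48 -0.35  0.34] w 0.001
shift mm [ 0.7 -2.  -3. ] spin 0.07
```

View pics/s14.png

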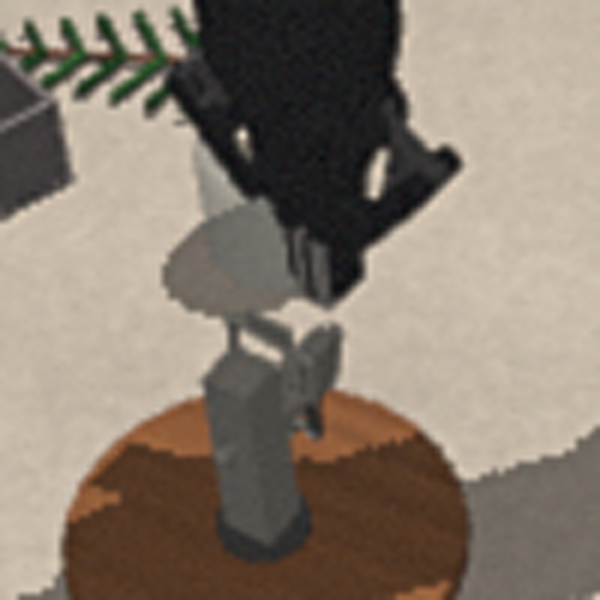

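send_rows(increments=[[[0,-3,-3],0,1],[[0,-4,0],0,1],[[0,-5,0],0,1],[[0,-5,0],0,1],[[0,-5,0],0,1],[[0,-4,0],0,1]])

```text
clock: 20.5
eef_pos: [0.5034, -0.1986, 0.1509]
orientation: [[0.276, -0.961, 0.009], [-0.961, -0.276, -0.009], [0.012, -0.006, -1.0]]
force: [-0.1, -0.3, -0.1]
grip_width: -0.0
```

```bash
python3 - <<'E'
from h import *
to(.528,-.1915,.149,-74)
a=imaging.camera('scene');b=imaging.camera('top')
A=cv2.resize(a[100:165,235:285],None,fx=8,fy=8,interpolation=cv2.INTER_CUBIC);B=cv2.resize(np.clip(b[170:235,380:430].astype(float)*2.5,0,255).astype(np.uint8),None,fx=8,fy=8,interpolation=cv2.INTER_CUBIC)
show(np.hstack([A,B]),'z15')
E
```

```text
t 20.5 pos [ 0.5034 -0.1986  0.1509] yaw -74.0 F [-0.06 -0.25 -0.14] w -0.0
shift mm [ -0.  -25.6   2.1] spin 0.0
```

View pics/z15.png

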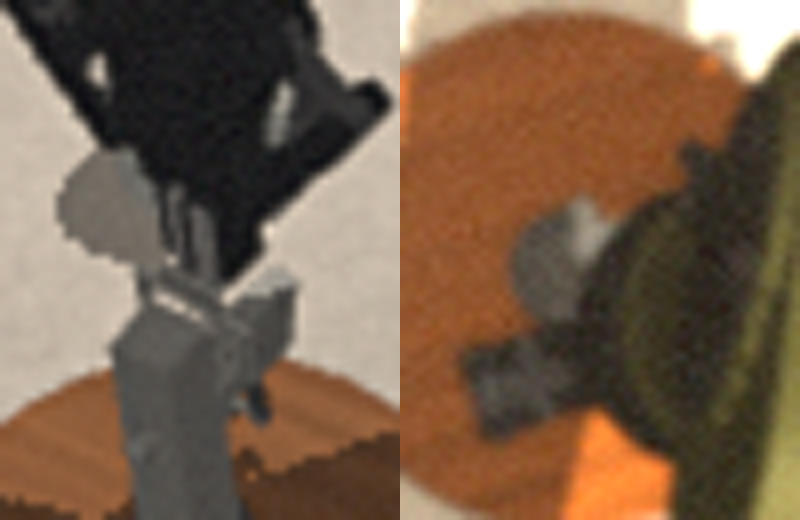

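send_rows(increments=[[[0,-3,1.5],0,1],[[0,-4,1],0,1],[[0,-4,0.5],0,1],[[0,-4,0.5],0,1]])

```text
clock: 21.1
eef_pos: [0.5181, -0.1945, 0.1471]
orientation: [[0.275, -0.961, 0.008], [-0.961, -0.275, -0.01], [0.012, -0.005, -1.0]]
force: [-2.0, -0.1, 1.4]
grip_width: -0.001
```

```bash
python3 - <<'E'
from h import *
to(.528,-.1915,.149,-74)
a=imaging.camera('scene');b=imaging.camera('top')
A=cv2.resize(a[100:165,235:285],None,fx=8,fy=8,interpolation=cv2.INTER_CUBIC)
show(A,'z16')
E
```

```text
t 21.1 pos [ 0.5181 -0.1945  0.1471] yaw -74.02 F [-2.04 -0.09  1.39] w -0.001
shift mm [ -0.2 -10.3  -1.9] spin -0.02
```

View pics/z16.png

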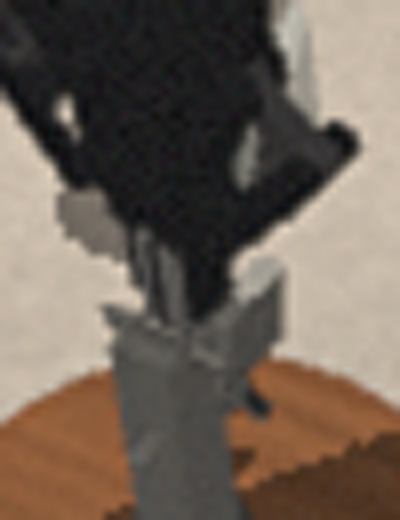

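send_rows(increments=[[[0,-3,-0.5],0,1]])

```text
clock: 21.32
eef_pos: [0.5211, -0.1937, 0.1475]
orientation: [[0.275, -0.961, 0.008], [-0.961, -0.275, -0.01], [0.011, -0.005, -1.0]]
force: [-0.9, -0.9, 0.4]
grip_width: -0.0
```

send_rows(increments=[[[0,-3,0],0,1]])

```text
clock: 21.45
eef_pos: [0.5237, -0.1931, 0.1474]
orientation: [[0.275, -0.961, 0.007], [-0.961, -0.275, -0.01], [0.011, -0.004, -1.0]]
force: [-1.9, -1.0, 1.3]
grip_width: 0.002
```

send_rows(increments=[[[0,-3,0],0,1]])

```text
clock: 21.58
eef_pos: [0.5259, -0.1927, 0.1473]
orientation: [[0.275, -0.962, 0.005], [-0.961, -0.275, -0.01], [0.011, -0.002, -1.0]]
force: [-3.3, -0.6, 1.2]
grip_width: -0.002
```

send_rows(increments=[[[0,-3,0],0,1]])

```text
clock: 21.7
eef_pos: [0.5283, -0.1924, 0.1473]
orientation: [[0.274, -0.962, 0.004], [-0.962, -0.274, -0.011], [0.011, -0.001, -1.0]]
force: [-3.9, -1.0, 2.6]
grip_width: 0.001
```

send_rows(increments=[[[0,-3,0],0,1]])

```text
clock: 21.82
eef_pos: [0.5314, -0.1916, 0.1473]
orientation: [[0.274, -0.962, 0.004], [-0.962, -0.274, -0.011], [0.011, -0.001, -1.0]]
force: [-1.2, -0.3, -0.7]
grip_width: -0.003
```

send_rows(increments=[[[0,-3,0],0,1]])

```text
clock: 21.95
eef_pos: [0.5354, -0.1902, 0.1474]
orientation: [[0.274, -0.962, 0.006], [-0.962, -0.274, -0.01], [0.011, -0.003, -1.0]]
force: [-0.4, 0.2, -0.2]
grip_width: 0.0
```

send_rows(increments=[[[0,-3,0],0,1]])

```text
clock: 22.08
eef_pos: [0.5393, -0.1887, 0.1476]
orientation: [[0.275, -0.961, 0.008], [-0.961, -0.275, -0.01], [0.011, -0.005, -1.0]]
force: [0.1, -0.3, 0.7]
grip_width: -0.002
```

Force dropped from 4 N to about 0, so the loop probably snapped past the edge. I'll look.

```bash
python3 - <<'E'
from h import *
to(.528,-.1915,.149,-74)
a=imaging.camera('scene');b=imaging.camera('top')
A=cv2.resize(a[100:165,235:285],None,fx=8,fy=8,interpolation=cv2.INTER_CUBIC);B=cv2.resize(np.clip(b[170:235,380:430].astype(float)*2.5,0,255).astype(np.uint8),None,fx=8,fy=8,interpolation=cv2.INTER_CUBIC)
show(np.hstack([A,B]),'z17')
E
```

```text
t 22.07 pos [ 0.5393 -0.1887  0.1476] yaw -74.05 F [ 0.09 -0.26  0.66] w -0.002
shift mm [-0.4 11.7 -1.5] spin -0.05
```

View pics/z17.png

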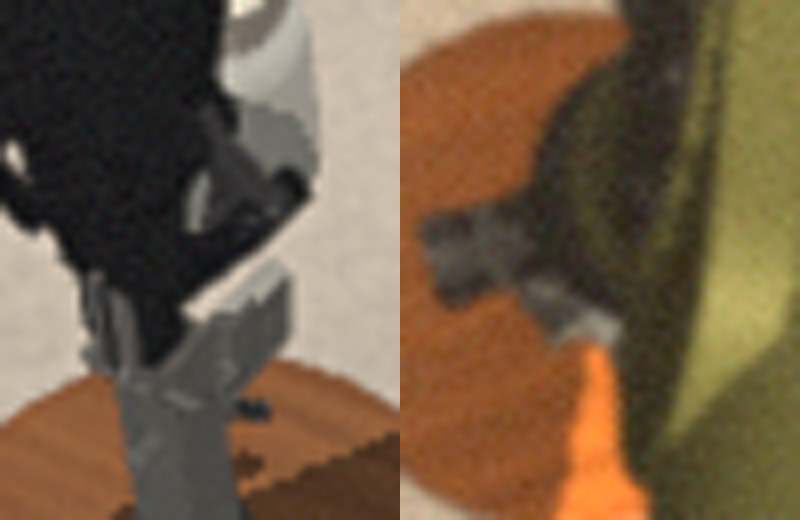

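send_rows(increments=[[[0,1,-5],0,1],[[0,0,-6],0,1],[[0,-5,0],0,1],[[0,-6,0],0,1],[[0,-6,0],0,1],[[0,-2,0],0,1],[[0,0,0],0,1]])

```text
clock: 23.05
eef_pos: [0.5584, -0.1827, 0.1597]
orientation: [[0.276, -0.961, 0.009], [-0.961, -0.276, -0.009], [0.011, -0.006, -1.0]]
force: [-0.0, -0.1, -0.1]
grip_width: -0.001
```

```bash
python3 - <<'E'
from h import *
c=np.array([.5283,-.1955]);u=np.array([.961,.275]);v=np.array([-u[1],u[0]])
s=observe();p=np.array(s['eef_pos'])[:2];print('finger x in pin',((p-c)@u+.011)*1e3,'lat',((p-c)@v)*1e3)
to(.5535,-.188,.149,-74)
a=imaging.camera('scene');b=imaging.camera('top')
A=cv2.resize(a[90:165,225:285],None,fx=7,fy=7,interpolation=cv2.INTER_CUBIC)
show(A,'z18')
E
```

```text
finger x in pin 43.50081284058997 lat 4.037937213223798
t 23.05 pos [ 0.5584 -0.1827  0.1597] yaw -73.99 F [-0.01 -0.1  -0.08] w -0.001
shift mm [ 3.6  6.3 10.7] spin 0.01
```

View pics/z18.png

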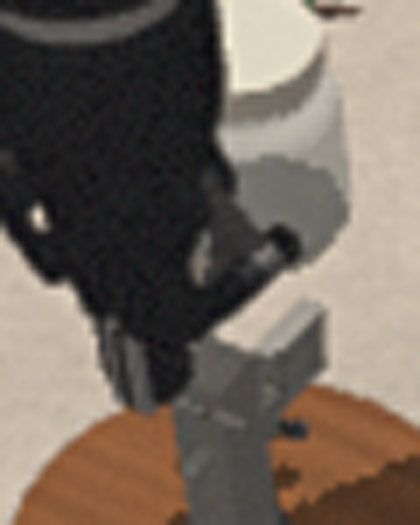

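send_rows(increments=[[[2,3,0],0,1],[[1,2,3],0,1],[[0,0,5],0,1],[[0,0,5],0,1]])

```text
clock: 23.65
eef_pos: [0.5537, -0.1882, 0.1462]
orientation: [[0.274, -0.962, 0.009], [-0.962, -0.274, -0.01], [0.012, -0.006, -1.0]]
force: [-0.2, 0.6, -0.2]
grip_width: 0.001
```

```bash
cat > fx.py <<'E'
from h import *
c=np.array([.5283,-.1955]);u=np.array([.961,.275]);v=np.array([-u[1],u[0]])
s=observe();p=np.array(s['eef_pos'])[:2];print('t',s['clock'],'finger x in pin',((p-c)@u+.011)*1e3,'lat',((p-c)@v)*1e3,'tip above axis',(s['eef_pos'][2]-.017-.091)*1e3,'F',np.round(s['force'],1))
E
python3 fx.py
```

```text
t 23.65 finger x in pin 37.403520825988714 lat 0.015487468029967907 tip above axis 38.1682261532901 F [-0.2  0.6 -0.2]
```

send_rows(increments=[[[0,-1.5,3],0,1],[[0,0,4],0,1],[[0,0,4],0,1]])

```text
clock: 24.02
eef_pos: [0.5556, -0.1875, 0.1343]
orientation: [[0.275, -0.961, 0.009], [-0.961, -0.275, -0.01], [0.012, -0.006, -1.0]]
force: [-0.5, 1.0, -0.4]
grip_width: 0.0
```

```bash
python3 fx.py; python3 - <<'E'
from h import *
a=imaging.camera('scene')
show(cv2.resize(a[95:170,225:285],None,fx=7,fy=7,interpolation=cv2.INTER_CUBIC),'z19')
E
```

```text
t 24.025 finger x in pin 39.46564669979679 lat 0.12523489004405933 tip above axis 26.2886852641135 F [-0.5  1.  -0.4]
```

View pics/z19.png

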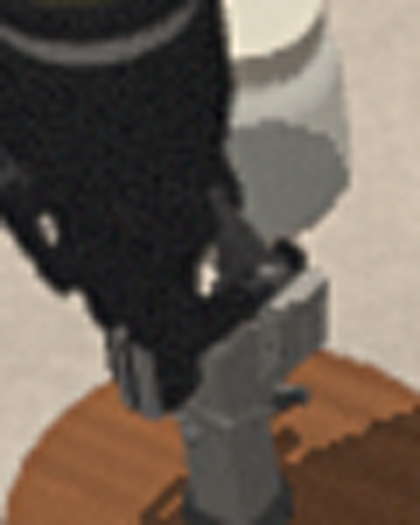

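send_rows(increments=[[[0,0,4],0,1],[[0,0,4],0,1],[[0,0,4],0,1]])

```text
clock: 24.45
eef_pos: [0.5554, -0.1876, 0.121]
orientation: [[0.275, -0.961, 0.008], [-0.961, -0.275, -0.009], [0.011, -0.006, -1.0]]
force: [-0.3, -0.6, 1.0]
grip_width: -0.004
```

```bash
python3 fx.py
```

```text
t 24.45 finger x in pin 39.21610850018095 lat 0.1587248795719078 tip above axis 12.971098094483684 F [-0.3 -0.6  1. ]
```

send_rows(increments=[[[0,0,3],0,1],[[0,0,3],0,1]])

```text
clock: 24.7
eef_pos: [0.5553, -0.1877, 0.1144]
orientation: [[0.275, -0.961, 0.008], [-0.961, -0.275, -0.009], [0.011, -0.005, -1.0]]
force: [0.4, 0.7, 0.4]
grip_width: 0.004
```

send_rows(increments=[[[0,0,2],0,1]])

```text
clock: 24.82
eef_pos: [0.5553, -0.1877, 0.1121]
orientation: [[0.275, -0.961, 0.008], [-0.961, -0.275, -0.009], [0.011, -0.005, -1.0]]
force: [0.3, -0.0, -0.1]
grip_width: 0.002
```

send_rows(increments=[[[0,0,2],0,1]])

```text
clock: 24.95
eef_pos: [0.5556, -0.1877, 0.1102]
orientation: [[0.275, -0.961, 0.009], [-0.961, -0.275, -0.009], [0.011, -0.006, -1.0]]
force: [0.4, 0.5, 0.5]
grip_width: 0.002
```

send_rows(increments=[[[0,0,2],0,1]])

```text
clock: 25.08
eef_pos: [0.5562, -0.1876, 0.1085]
orientation: [[0.275, -0.961, 0.01], [-0.961, -0.275, -0.009], [0.012, -0.007, -1.0]]
force: [1.2, -0.5, 1.9]
grip_width: 0.002
```

send_rows(increments=[[[0,0,1.5],0,1],[[0,-2,-4],0,1],[[0,-3,-15],0,1],[[0,-4,-25],0,1],[[0,0,-30],0,1],[[0,15,-30],0,1],[[0,20,-10],0,1],[[0,20,0],0,1],[[0,20,0],0,1],[[0,15,0],0,1],[[0,5,0],0,1],[[0,0,0],0,1]])

```text
clock: 26.58
eef_pos: [0.4719, -0.2099, 0.2319]
orientation: [[0.277, -0.961, 0.014], [-0.961, -0.278, -0.012], [0.016, -0.01, -1.0]]
force: [-0.2, -0.1, 0.3]
grip_width: -0.001
```

```bash
python3 fx.py; python3 - <<'E'
from pinproj import *
a=np.mean([imaging.camera('scene').astype(float) for _ in range(4)],0);b=np.mean([imaging.camera('top').astype(float) for _ in range(4)],0)
g=lambda x,lo,hi:np.clip(((x-lo)/(hi-lo)).clip(0,1)**.7*255,0,255).astype(np.uint8)
A=cv2.resize(g(a[120:175,238:278],5,190),None,fx=10,fy=10,interpolation=cv2.INTER_CUBIC)
B=cv2.resize(g(b[175:230,385:425],5,90),None,fx=10,fy=10,interpolation=cv2.INTER_CUBIC)
show(np.hstack([A,B]),'z20')
E
```

```text
t 26.575 finger x in pin -47.14458429728466 lat 1.7135779669815303 tip above axis 123.90911007950709 F [-0.2 -0.1  0.3]
```

View pics/z20.png

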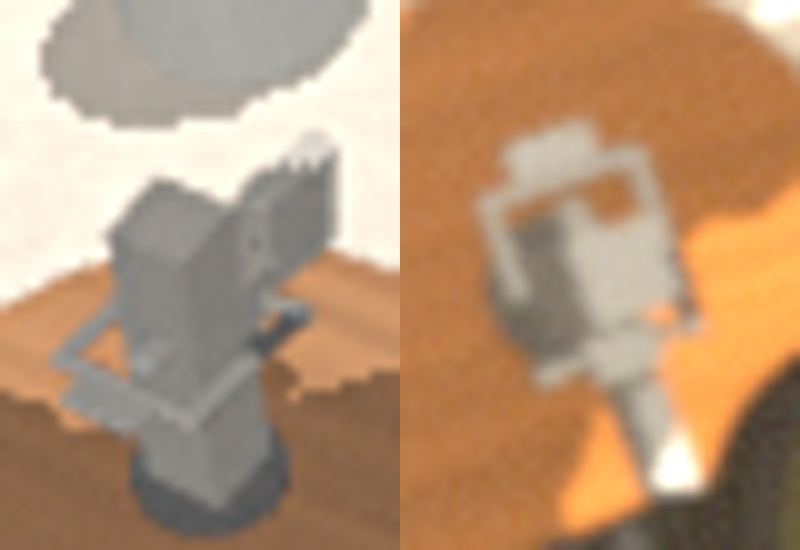

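```bash
python3 - <<'E'
from h import *
c=np.array([.5283,-.1955,0])
for yaw in(15,18):
  th=np.radians(yaw);u=np.array([np.cos(th),np.sin(th),0]);v=np.array([-u[1],u[0],0]);o=c-.011*u+[0,0,.091]
  for nm,(x,y,z) in dict(barL=(.0385,.0215,0),barR=(.0385,-.0215,0),tabL=(.0505,.011,0),tabR=(.0505,-.011,0),nose=(.034,0,0),plRearTop=(-.044,0,.022),plRearBot=(-.044,0,-.009),hinL=(-.006,.0215,0),hinR=(-.006,-.0215,0),sp1=(0,.011,.035),sp2=(.022,.011,.035),sp3=(.022,-.011,.035),sp4=(0,-.011,.035)).items():
    w=o+u*x+v*y+np.array([0,0,z]);p=proj('scene',w);q=proj('top',w);print(yaw,nm,((p-[238,120]+.5)*10).round(),((q-[385,175]+.5)*10+[400,0]).round())
E
```

```text
15 barL [181. 444.] [481. 195.]
15 barR [ 41. 370.] [650. 146.]
15 tabL [114. 457.] [508. 136.]
15 tabR [ 42. 418.] [595. 111.]
15 nose [122. 395.] [571. 188.]
15 plRearTop [315. 135.] [681. 495.]
15 plRearBot [326. 226.] [658. 494.]
15 hinL [297. 329.] [534. 369.]
15 hinR [158. 258.] [704. 320.]
15 sp1 [232. 224.] [592. 329.]
15 sp2 [173. 280.] [565. 239.]
15 sp3 [100. 243.] [655. 213.]
15 sp4 [159. 187.] [682. 303.]
18 barL [189. 443.] [477. 201.]
18 barR [ 43. 375.] [643. 143.]
18 tabL [123. 459.] [501. 141.]
18 tabR [ 48. 423.] [586. 111.]
18 nose [126. 397.] [566. 189.]
18 plRearTop [306. 131.] [693. 491.]
18 plRearBot [317. 221.] [669. 491.]
18 hinL [297. 325.] [539. 373.]
18 hinR [152. 259.] [706. 315.]
18 sp1 [232. 222.] [595. 330.]
18 sp2 [177. 280.] [564. 243.]
18 sp3 [101. 245.] [652. 212.]
18 sp4 [156. 188.] [684. 300.]
```

The loop lies down around the nose. In the top view its bar runs (485,205)–(645,155) and the tab is beyond it. Compared with the spindle corners in the same view, the head is home to about 1 mm. To be sure, I'll nudge the grip plate gently from behind and feel for resistance.

```bash
python3 -c "
from h import *
to(.4545,-.2153,.104,-75)"
```

```text
t 26.98 pos [ 0.472  -0.2096  0.2315] yaw -73.85 F [-0.51  0.3  -0.61] w 0.002
shift mm [ -1.3  19.7 127.3] spin 1.15
```

send_rows(increments=[[[0,10,0],1,1],[[0,10,5],0,1],[[0,2,20],0,1],[[0,0,25],0,1],[[0,0,25],0,1],[[0,0,20],0,1],[[0,0,10],0,1],[[0,0,0],0,1]])

```text
clock: 27.98
eef_pos: [0.4464, -0.2195, 0.1223]
orientation: [[0.256, -0.967, 0.012], [-0.967, -0.256, -0.013], [0.016, -0.008, -1.0]]
force: [0.4, 0.0, -0.4]
grip_width: 0.003
```

```bash
python3 -c "
from h import *
to(.4555,-.215,.104,-75)
a=snap('scene','s21',(225,95,305,175),7)"
```

```text
t 27.98 pos [ 0.4464 -0.2195  0.1223] yaw -75.17 F [ 0.39  0.01 -0.37] w 0.003
shift mm [-2.3 -9.8 18.3] spin -0.17
```

View pics/s21.png

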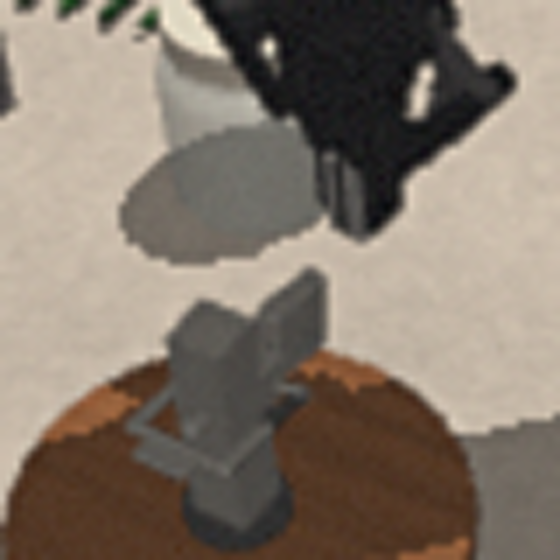

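send_rows(increments=[[[-1,0,8],0,1],[[-1,0,8],0,1],[[0,-2,2],0,1],[[0,-4,0],0,1],[[0,-4,0],0,1]])

```text
clock: 28.65
eef_pos: [0.4579, -0.2158, 0.1056]
orientation: [[0.256, -0.967, 0.016], [-0.967, -0.256, -0.016], [0.019, -0.011, -1.0]]
force: [0.1, -1.0, 0.2]
grip_width: -0.003
```

send_rows(increments=[[[0,-2,0],0,1]])

```text
clock: 28.78
eef_pos: [0.4604, -0.2151, 0.1058]
orientation: [[0.256, -0.967, 0.016], [-0.966, -0.256, -0.016], [0.019, -0.012, -1.0]]
force: [-0.4, -0.3, -0.7]
grip_width: -0.004
```

send_rows(increments=[[[0,-2,0],0,1]])

```text
clock: 28.9
eef_pos: [0.4612, -0.215, 0.1057]
orientation: [[0.256, -0.967, 0.013], [-0.967, -0.256, -0.016], [0.019, -0.009, -1.0]]
force: [-5.5, -2.4, 2.6]
grip_width: -0.001
```

send_rows(increments=[[[0,-2,0],0,1]])

```text
clock: 29.02
eef_pos: [0.4612, -0.2153, 0.1054]
orientation: [[0.255, -0.967, 0.009], [-0.967, -0.255, -0.017], [0.018, -0.004, -1.0]]
force: [-6.2, -1.6, 3.1]
grip_width: -0.001
```

It met firm resistance of about 6 N at once, with no movement, so the head is home. I'll back away.

send_rows(increments=[[[0,4,0],0,1],[[0,10,0],0,1],[[0,10,-5],0,1],[[0,5,-20],0,1],[[0,0,-30],0,1],[[0,0,-35],0,1],[[0,0,-25],0,1],[[0,0,-10],0,1],[[0,0,0],0,1],[[0,0,0],0,1]])

```text
clock: 30.28
eef_pos: [0.4272, -0.2212, 0.2343]
orientation: [[0.253, -0.967, 0.011], [-0.967, -0.253, -0.017], [0.019, -0.007, -1.0]]
force: [-0.6, -0.0, 0.4]
grip_width: 0.001
```

```bash
python3 - <<'E'
from h import *
s=observe();print(s['clock'],s['eef_pos'],s['force'])
a=snap('scene','s22');b=imaging.camera('top')
g=lambda x,lo,hi:np.clip(((x-lo)/(hi-lo)).clip(0,1)**.7*255,0,255).astype(np.uint8)
A=cv2.resize(g(a[120:175,238:278].astype(float),5,190),None,fx=10,fy=10,interpolation=cv2.INTER_CUBIC)
B=cv2.resize(g(b[175:230,385:425].astype(float),5,90),None,fx=10,fy=10,interpolation=cv2.INTER_CUBIC)
show(np.hstack([A,B]),'z22')
E
```

```text
30.275 [ 0.42720363 -0.22122809  0.23433498] [-0.62475515 -0.04542577  0.4122748 ]
```

View pics/z22.png

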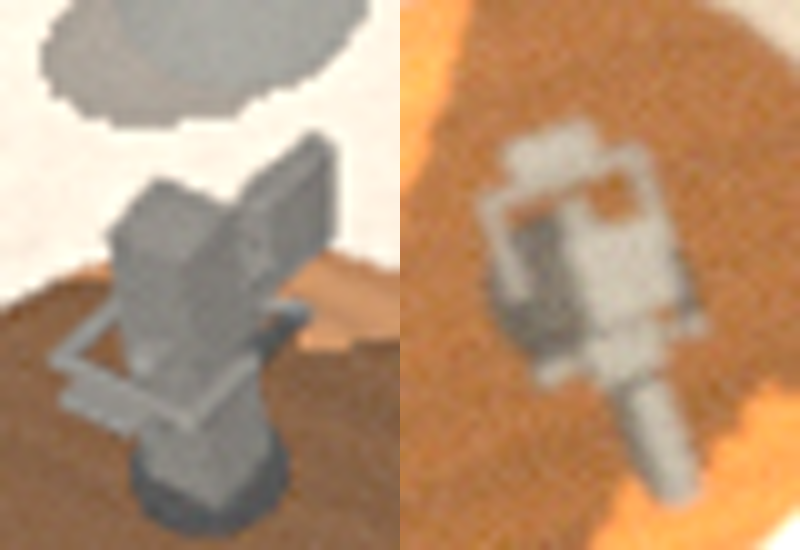

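View pics/s22.png

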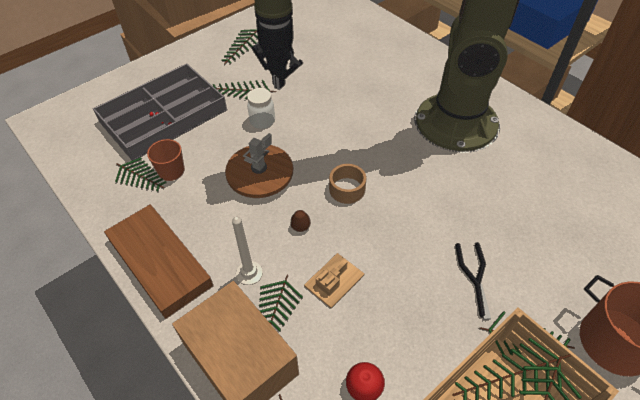

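The pin is home, the loop is down with its bar beyond the nose at (55–190, 355–420) in the left crop, and the other things are where they were. The gripper is clear, so I'll hand in.

```bash
python3 -c "
from h import *
print(ticket.finish_job())"
```

```text
the job is handed in; nothing more can be done
None
```

The turntable is locked and the job was handed in at about 30 s: the pin is home in the cross hole and its loop lies down around the tip. `finish_job` gives no verdict, so this rests on my own checks.

- **Finding the hole:** I took the pin from its rest and touched the spindle top with the shank. That put the top at about 0.126 m (21 mm setting) and the hole axis at about 0.091 m.
- **Inserting the pin:** It slid in with almost no force until the head met the spindle and resisted at about 6 N.
- **Closing the loop:** I pushed it over the spindle top with a measured force of about 4–5 N at most. It snapped past the edge, and I pressed it down to its stop at about 2 N.
- **Last checks:**
  - A push of about 6 N on the grip plate from behind did not move the pin.
  - Both views show the loop down past the spindle.
  - The other things look unmoved by eye in the scene picture.
  - The gripper was clear of everything.

**Disagreements:** When I let go, the pin settled a few degrees in pitch and yaw within the hole's clearance. The top view put the head within about 1 mm of home. The scene view suggested up to 3 mm, which I put down to that pitch. I could not measure the loop's exact angle.

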